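# Close the sterilised jars with their stacked lids

## Task

The four empty steel jars are back from the steriliser, with their lids stacked on the small tray. Take the stack apart and close each jar with the lid of its own size, plug down and fully home on the rim; set the lids down rather than dropping them, and leave the jars, the bur block and the rinse bottle standing where they are.

Things in the scene. Friction and masses are not known exactly. Their poses are not given: they have to be found in the camera images.
- lid_large: Largest of four round steel lids, 69 mm across, 20 mm tall. Top 10 mm: flat disc with a thin black band round its rim, gripped there; below, a 10 mm plug, 58 mm across tapering to 48 at its foot, which centres itself in its jar from up to 4 mm off. Origin: centre of the plug's foot, z up. Starts at the bottom of the stack, within 12 mm of the middle of a fixed blue-grey tray 180 x 150 mm, floor 2 mm thick, rim 14 mm high.
- lid_medium: Second largest of four round steel lids, 59 mm across, 20 mm tall. Top 10 mm: flat disc with a thin black band round its rim, gripped there; below, a 10 mm plug, 48 mm across tapering to 38 at its foot, which centres itself in its jar from up to 4 mm off. Origin: centre of the plug's foot, z up. Starts on the large lid, within 3 mm of its centre.
- lid_small: Third largest of four round steel lids, 49 mm across, 20 mm tall. Top 10 mm: flat disc with a thin black band round its rim, gripped there; below, a 10 mm plug, 38 mm across tapering to 28 at its foot, which centres itself in its jar from up to 4 mm off. Origin: centre of the plug's foot, z up. Starts on the medium lid, within 3 mm of its centre.
- lid_tiny: Smallest of four round steel lids, 39 mm across, 20 mm tall. Top 10 mm: flat disc with a thin black band round its rim, gripped there; below, a 10 mm plug, 28 mm across tapering to 18 at its foot, which centres itself in its jar from up to 4 mm off. Origin: centre of the plug's foot, z up. Starts at the top of the stack, on the small lid, within 3 mm of its centre.
- jar_large: Largest of four open, empty, round steel jars, loose on the counter, any of them at any place: 67 mm across outside, 62 mm inside, 78 mm tall; it takes lid_large. Origin: centre of the underside, z up. With the lid home, the foot of the lid's plug is 68 mm above this origin and the lid's top 88 mm.
- jar_medium: Second largest of four open, empty, round steel jars, loose on the counter, any of them at any place: 57 mm across outside, 52 mm inside, 68 mm tall; it takes lid_medium. Origin: centre of the underside, z up. With the lid home, the foot of the lid's plug is 58 mm above this origin and the lid's top 78 mm.
- jar_small: Third largest of four open, empty, round steel jars, loose on the counter, any of them at any place: 47 mm across outside, 42 mm inside, 58 mm tall; it takes lid_small. Origin: centre of the underside, z up. With the lid home, the foot of the lid's plug is 48 mm above this origin and the lid's top 68 mm.
- jar_tiny: Smallest of four open, empty, round steel jars, loose on the counter, any of them at any place: 37 mm across outside, 32 mm inside, 48 mm tall; it takes lid_tiny. Origin: centre of the underside, z up. With the lid home, the foot of the lid's plug is 38 mm above this origin and the lid's top 58 mm.
- bur_block: Bystander: rose-red anodised block 46 x 32 x 24 mm with eight steel burs standing 14 mm out of it, loose. Origin: centre of the underside; x along its length.
- rinse_bottle: Bystander: closed blue bottle, 60 mm across, 150 mm tall, loose, standing. Origin: centre of the underside.
Not all that is in view belongs to the job. Leave any brown or turquoise look-alike of the jar_tiny alone.

How it is judged (in metres and radians):
At the end, for the whole second after the job is handed in: Each of the four lids is home in the jar of its own size: centred within 5 mm, within 3 mm of its seated height and level within 0.06 rad; every jar is upright (0.06 rad) and within 40 mm of where it stood; lids and jars are released and the lids at rest (horizontal distance between lid_large and jar_large below 0.005 m and z of lid_large in the frame of jar_large between 0.065 and 0.071 m and angle between each of lid_large, jar_large, lid_medium, jar_medium, lid_small, jar_small, lid_tiny, jar_tiny's own z axis and vertical below 0.06 rad and distance of each of jar_large, jar_medium, jar_small, jar_tiny from where it was at the start of the episode below 0.04 m and linear speed of each of lid_large, lid_medium, lid_small, lid_tiny below 0.02 m/s and contact force between each of lid_large, jar_large, lid_medium, jar_medium, lid_small, jar_small, lid_tiny, jar_tiny and the fingers below 0.05 N and horizontal distance between lid_medium and jar_medium below 0.005 m and z of lid_medium in the frame of jar_medium between 0.055 and 0.061 m and horizontal distance between lid_small and jar_small below 0.005 m and z of lid_small in the frame of jar_small between 0.045 and 0.051 m and horizontal distance between lid_tiny and jar_tiny below 0.005 m and z of lid_tiny in the frame of jar_tiny between 0.035 and 0.041 m); the robot touches nothing.
It fails at once if a lid is dropped into its jar from more than 25 mm above its seat ((horizontal distance between lid_large and jar_large below 0.04 m and z of lid_large in the frame of jar_large above 0.093 m and contact force between lid_large and anything else below 0.003 N) or (horizontal distance between lid_medium and jar_medium below 0.04 m and z of lid_medium in the frame of jar_medium above 0.083 m and contact force between lid_medium and anything else below 0.003 N) or (horizontal distance between lid_small and jar_small below 0.04 m and z of lid_small in the frame of jar_small above 0.073 m and contact force between lid_small and anything else below 0.003 N) or (horizontal distance between lid_tiny and jar_tiny below 0.04 m and z of lid_tiny in the frame of jar_tiny above 0.063 m and contact force between lid_tiny and anything else below 0.003 N)).
It fails at once if a jar is knocked over (angle between any of jar_large, jar_medium, jar_small, jar_tiny's own z axis and vertical above 0.5 rad).
It fails at once if the bur block is pushed more than 30 mm or tipped over (distance of bur_block from where it was at the start of the episode above 0.03 m or angle between bur_block's own z axis and vertical above 0.5 rad).
It fails at once if the rinse bottle is pushed more than 30 mm or tipped over (distance of rinse_bottle from where it was at the start of the episode above 0.03 m or angle between rinse_bottle's own z axis and vertical above 0.5 rad).
It also fails if it takes over 106 s, if anything falls off the work surface, if the arm or the gripper's body presses on something with over 40 N, if the wrist force passes 120 N, or if a joint passes its speed limit or range.

## Robot

A 6-joint arm with a two-finger parallel gripper is mounted at the origin on the work surface. World frame = base frame: x ahead of the robot, y to its left, z up, the work surface at z = 0. Lengths are in mm, angles in rad, forces in N, time in s.
With the tool pointing down it reaches from about 350 to 950 mm from the base axis. Payload 17.4 kg.
Tool frame: the origin (TCP) lies midway between the tips of the shut fingers; the grasp point (between the pads) lies 19 mm behind it (env.grip_depth is the distance from the TCP to the grasp point, in mm); x points along the fingers, y is the direction in which the jaws open and shut, and the axes are right-handed (so a half turn about x gives the same grasp; the last joint's range is limited). The gripper opens to 93 mm and grips with 3 to 60 N. Pads are 15 mm wide; open, the fingers measure 128 mm over their backs; the gripper's body (75 mm by 188 mm) begins 65 mm behind the grasp point.
Start: joints at [-1.381, 0.116, 1.442, -0, 1.584, -0.038], TCP at [152.428, -657.57, 218.646] pointing down, gripper open.
Joint ranges: [-2.83, 2.83], [-0.83, 2.19], [0.07, 2.5], [-1.14, 4.28], [0.01, 3], [-2.97, 2.97]. Speed limits (rad/s): [1.89, 1.89, 2.22, 3.14, 3.14, 3.14].

## Interface

Orientations are given as [roll, pitch, yaw] about the fixed x, y, z axes, in that order (R = Rz(yaw) Ry(pitch) Rx(roll)).
In Python, from station import env gives the robot as it stands.
- The arm moves only by the shell command python3 -m jog 'ROWS' [OPENING]. ROWS is JSON, a list that holds one entry, the list of rows, each a list of 6 numbers: the shift along the tool's x, y, z in units of 40 mm (1.0 is 40 mm), then the turn, a rotation vector about the tool's x, y, z in units of 5 degrees (1.0 is 5 degrees). A call has 1 to 12 rows; each row shifts and turns the commanded pose from where the row before left it, along the tool's axes as they then stand; what a row does not reach is not made up. A row lasts 1/12 s, in which the tool goes at most 41.7 mm and 7.16 degrees, less where a joint would pass 70% of its speed; a pose out of reach is approached as far as the arm can. A call is refused whole if a number of a shift passes 1 or a number of a turn 1, either way. A call with a gripper value outside its range is refused whole. OPENING is the opening, from 0 (shut) to 1 (fully open), set as the call begins (- or left out, the last holds). The fingers move at their own pace and stop on an object; the grip force is fixed at half the most. Time passes only in rows, so rows that do not move let the fingers close. It gives the time, the measured TCP pose, the force and the opening at its end, in the units of the state.
- env.get_obs(): the state, without advancing time (a new reading comes with each control period).
- env.capture(name): name is "side" or "top" or "wrist"; returns the picture (480x640x3 uint8, blue, green, red); there is no depth.
- env.camera_info(name): a dict with "mtx" (3x3 intrinsics, pixels), "k1" (the pictures are not rectified: a ray, as slopes to the right and down, at radius r is drawn at 1 + k1 r^2 times it, then the intrinsics apply), "origin" and "rotation" of the camera in the world. Camera axes: x right, y up, looking along -z (the intrinsics and any distortion apply to the point x, -y, -z); pixel columns grow to the right and rows downward; lengths in mm; the calibration is good to about 2 mm. A picture is of the moment at which its call begins: read the wrist's pose just before it. camera_info takes no time and is no camera call; for the wrist camera it gives the pose at the moment of the call.
- env.hand_in(): hands the job in, once; it reports no verdict.
Trained networks look in the newest picture that a camera, given by its name, has taken for a name from the list of things; names that differ only in an ending like _2 or _b are one class to them, and where a whole thing is asked for, a point or a joint stands for the part that bears it (a point fixed in the world has none). Each returns a list of dicts, best first, with "p" (0 to 1); they miss things now and then, are a little off and sometimes report something else, mostly with a low value. They report only what shows in the picture. A call takes as long as a camera call. They do not tell look-alikes from the thing itself.
- env.search_frame(camera, label): "centre" ([x, y, z] in mm, in the coordinates of the camera as it stood for that picture, good to about 4 mm: the middle of the surface that is visible of it).
- env.trace(camera, label): "region" (480x640 bool, what is visible of it).
The state is a dict: "t": time; "joint_pos": joint angles; "qd": joint speeds; "effort": joint torques, N m; "position": TCP position; "eef_rot": TCP orientation; "force": force on the tool from outside, world axes, zero at the start; "moment": the same for the moment, N m; "finger_gap": finger opening in mm.
Only numpy, scipy, OpenCV 4.12 (cv2) and the standard library are available. Lean on these libraries where they do the work, as an engineer would, in place of code of your own. Each camera call takes 0.05 s, during which the arm holds its last target.

## Working session

There is one attempt and no reset: what is moved stays moved. The work goes in short steps, Python scripts to look and compute and a shell command to move; the robot and the scene stay as the last step left them, time stands still between calls to the robot, and variables do not carry over. Pictures are saved under pics/ and viewed, and the job is handed in when it is done.

```bash
ls; mkdir -p pics; python3 - <<'E'
from station import env
import cv2
for n in ("side","top","wrist"):
    im=env.capture(n); cv2.imwrite(f"pics/{n}0.png",im)
    print(n,env.camera_info(n))
print(env.get_obs(), env.grip_depth)
E
```

```text
pics
side {'mtx': array([[440.09069151,   0.        , 320.00264145],
       [  0.        , 440.09069151, 236.44924133],
       [  0.        ,   0.        ,   1.        ]]), 'k1': -0.023083963893479387, 'origin': array([ 434.18950411, -544.8212317 ,  782.59404893]), 'rotation': array([ 0.71359533,  0.01053884, -0.18448118])}
top {'mtx': array([[613.780032  ,   0.        , 317.70979971],
       [  0.        , 613.780032  , 240.04310305],
       [  0.        ,   0.        ,   1.        ]]), 'k1': -0.1758328024957722, 'origin': array([ 262.69128757,   49.1702076 , 1717.83573104]), 'rotation': array([ 0.17376366, -0.01244617, -1.5654543 ])}
wrist {'mtx': array([[335.21776313,   0.        , 320.72272435],
       [  0.        , 335.21776313, 237.94862678],
       [  0.        ,   0.        ,   1.        ]]), 'k1': -0.05757638498211765, 'origin': array([ 227.024891  , -641.20463343,  382.89624989]), 'rotation': array([-2.79453972e-01,  2.31103493e-04, -1.34243173e+00])}
{'t': 0.15, 'joint_pos': array([-1.38076416e+00,  1.16363449e-01,  1.44208984e+00,  3.63389862e-05,
        1.58403568e+00, -3.77847330e-02]), 'qd': array([-4.85493039e-04,  9.50629860e-05, -9.15357198e-04, -1.39467020e-03,
        5.60963279e-04,  8.54406349e-04]), 'effort': array([ 1.29774333e-03, -7.21763277e+01, -6.22948265e+01,  7.80089688e-02,
        2.25023628e-02, -9.43916075e-05]), 'position': array([ 152.43156447, -657.39961199,  218.09674991]), 'eef_rot': array([-1.64909851,  1.56989928,  1.72031151]), 'force': array([-0.10384665,  0.916514  ,  0.32987325]), 'moment': array([-0.00654396, -0.04912556, -0.00549749]), 'finger_gap': 92.88050045285661} 18.8
```

View pics/side0.png

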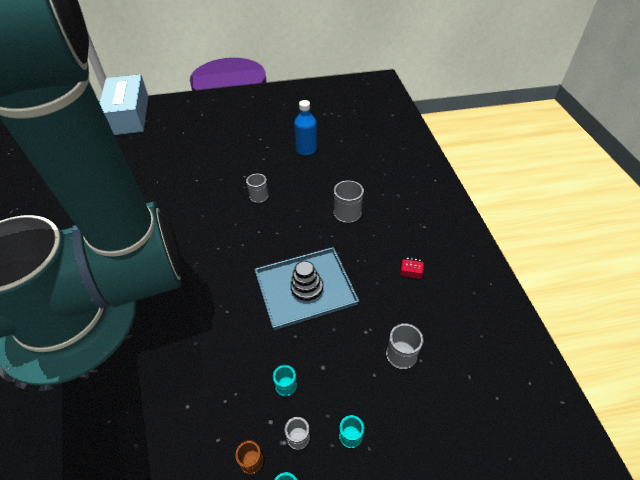

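View pics/top0.png

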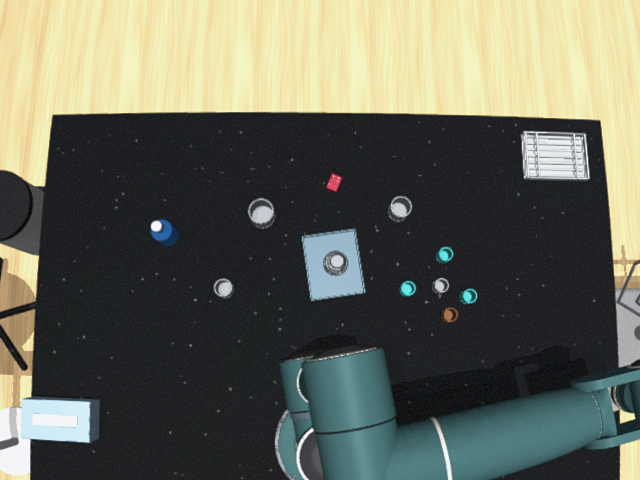

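View pics/wrist0.png

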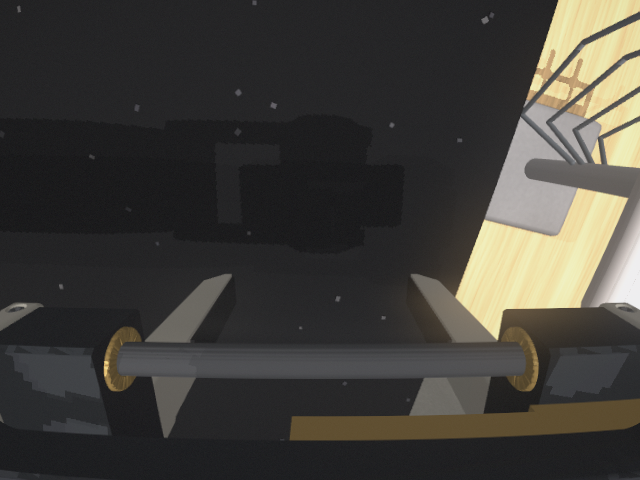

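```bash
cat > h.py <<'E'
from station import env
import numpy as np, cv2
from scipy.spatial.transform import Rotation as R
from scipy.optimize import minimize
def proj(ci,P):
    Rc=R.from_euler('xyz',ci['rotation']).as_matrix()
    c=(np.atleast_2d(P)-ci['origin'])@Rc
    x=c[:,0]/-c[:,2]; y=-c[:,1]/-c[:,2]
    r2=x*x+y*y; s=1+ci['k1']*r2
    K=ci['mtx']
    return np.c_[K[0,0]*x*s+K[0,2],K[1,1]*y*s+K[1,2]]
def back(ci,uv,z):
    K=ci['mtx']; uv=np.atleast_2d(uv).astype(float)
    d=np.c_[(uv[:,0]-K[0,2])/K[0,0],(uv[:,1]-K[1,2])/K[1,1]]; u=d.copy()
    for _ in range(20): u=d/(1+ci['k1']*(u**2).sum(1,keepdims=True))
    Rc=R.from_euler('xyz',ci['rotation']).as_matrix()
    ray=np.c_[u[:,0],-u[:,1],-np.ones(len(u))]@Rc.T
    t=(z-ci['origin'][2])/ray[:,2]
    return ci['origin']+ray*t[:,None]
T=np.linspace(0,2*np.pi,72,endpoint=False)
def circ(x,y,z,d): return np.c_[x+d/2*np.cos(T),y+d/2*np.sin(T),np.full(72,z)]
def sil(ci,x,y,parts):
    # parts: (z0,z1,d)
    pts=np.vstack([circ(x,y,z,d) for z0,z1,d in parts for z in (z0,z1)])
    return cv2.convexHull(proj(ci,pts).astype(np.float32))
def fit(ci,mask,x,y,parts,S=8):
    m=mask.astype(np.uint8); r=cv2.boundingRect(m); p=12
    x0,y0=max(r[0]-p,0),max(r[1]-p,0); m=m[y0:r[1]+r[3]+p,x0:r[0]+r[2]+p]
    M=cv2.resize(m*255,None,fx=S,fy=S,interpolation=cv2.INTER_LINEAR)>127
    def f(v):
        h=(sil(ci,v[0],v[1],parts).reshape(-1,2)-[x0,y0]+.5)*S-.5
        a=np.zeros(M.shape,np.uint8); cv2.fillConvexPoly(a,np.round(h*16).astype(np.int32),1,shift=4)
        a=a>0
        return 1-(a&M).sum()/(a|M).sum()
    b=minimize(f,[x,y],method='Nelder-Mead',options=dict(initial_simplex=[[x,y],[x+8,y],[x,y+8]],xatol=.05,fatol=1e-5))
    return b.x,1-b.fun
D={'large':(67,78),'medium':(57,68),'small':(47,58),'tiny':(37,48)}
def tcp():
    o=env.get_obs(); return o['position'],R.from_euler('xyz',o['eef_rot']).as_matrix(),o
E
cat > a.py <<'E'
from h import *
for c in ('top','side'):
    im=env.capture(c); ci=env.camera_info(c)
    Rc=R.from_euler('xyz',ci['rotation']).as_matrix()
    for s,(d,hh) in D.items():
        for k in range(1):
            rs=env.search_frame(c,'jar_'+s); ts=env.trace(c,'jar_'+s)
        print(c,s,[(round(q['p'],2),(ci['origin']+Rc@q['centre']).round().tolist()) for q in rs if q['p']>.2])
        for q in ts:
            if q['p']<.2: continue
            ys,xs=np.where(q['region']); g=back(ci,[xs.mean(),ys.mean()],hh/2)[0]
            col=im[q['region']].mean(0)
            v,i=fit(ci,q['region'],g[0],g[1],[(0,hh,d)])
            print('   tr',round(q['p'],2),(int(xs.mean()),int(ys.mean())),len(xs),'col',col.round(),v.round(1),round(i,3))
E
python3 a.py
```

```text
top large [(0.59, [635.0, 192.0, 19.0]), (0.46, [655.0, -204.0, 20.0])]
   tr 0.61 (260, 213) 637 col [139. 134. 132.] [631.7 188.7] 0.933
top medium [(0.74, [653.0, -201.0, 21.0])]
   tr 0.97 (399, 209) 480 col [129. 125. 123.] [ 648.4 -200.1] 0.921
   tr 0.45 (340, 273) 18 col [129. 123. 114.] [442.1 -38.2] 0.054
top small []
   tr 0.76 (223, 287) 343 col [144. 140. 137.] [423.5 288.4] 0.843
top tiny [(0.75, [353.0, -334.0, 18.0]), (0.72, [524.0, -327.0, 21.0]), (0.67, [431.0, -224.0, 14.0]), (0.65, [440.0, -315.0, 21.0]), (0.61, [405.0, -392.0, 19.0])]
   tr 0.76 (448, 314) 235 col [ 49.  70. 103.] [ 351.6 -335.9] 0.82
   tr 0.73 (443, 254) 181 col [151. 151.  60.] [ 521.3 -325.4] 0.924
   tr 0.66 (468, 295) 211 col [150. 150.  59.] [ 404.3 -392. ] 0.923
   tr 0.62 (407, 288) 194 col [174. 173.  72.] [ 424.3 -220.6] 0.929
   tr 0.57 (439, 284) 176 col [145. 140. 138.] [ 435.1 -311.2] 0.916
side large [(0.67, [631.0, 166.0, 50.0])]
   tr 0.85 (347, 200) 1040 col [84. 82. 79.] [629.8 187. ] 0.951
   tr 0.47 (258, 187) 542 col [83. 80. 78.] [425.7 295.7] 0.533
side medium [(0.59, [649.0, -195.0, 38.0])]
   tr 0.82 (403, 345) 1249 col [101.  99.  96.] [ 647.8 -199.9] 0.968
side small [(0.82, [422.0, 270.0, 38.0])]
   tr 0.8 (257, 187) 525 col [85. 83. 80.] [422.  287.6] 0.959
side tiny [(0.91, [423.0, -218.0, 25.0]), (0.87, [348.0, -334.0, 21.0]), (0.85, [517.0, -318.0, 24.0]), (0.78, [432.0, -307.0, 22.0]), (0.66, [404.0, -378.0, 51.0]), (0.32, [627.0, 168.0, 48.0])]
   tr 0.79 (285, 379) 548 col [135. 138.   2.] [ 423.7 -218.8] 0.944
   tr 0.74 (350, 430) 674 col [149. 152.   4.] [ 518.7 -325.2] 0.924
   tr 0.74 (249, 456) 668 col [ 26.  58. 103.] [ 350.6 -335. ] 0.965
   tr 0.6 (297, 431) 627 col [131. 128. 125.] [ 431.6 -311.4] 0.946
   tr 0.43 (286, 476) 131 col [146. 148.   5.] [ 403.2 -390.4] 0.959
```

```bash
cat > b.py <<'E'
from h import *
L={'large':(69,2),'medium':(59,22),'small':(49,42),'tiny':(39,62)}
P=[]
for c in ('top','side'):
    im=env.capture(c); ci=env.camera_info(c)
    Rc=R.from_euler('xyz',ci['rotation']).as_matrix()
    for s,(d,z) in L.items():
        rs=env.search_frame(c,'lid_'+s); ts=env.trace(c,'lid_'+s)
        print(c,s,[(round(q['p'],2),(ci['origin']+Rc@q['centre']).round().tolist()) for q in rs if q['p']>.2])
        for q in ts:
            if q['p']<.2: continue
            ys,xs=np.where(q['region']); g=back(ci,[xs.mean(),ys.mean()],z+15)[0]
            v,i=fit(ci,q['region'],g[0],g[1],[(z+10,z+20,d)]+([] if s!='tiny' else [(62,66,20)]))
            print('   tr',round(q['p'],2),(int(xs.mean()),int(ys.mean())),len(xs),g.round(1),v.round(1),round(i,3))
    P.append(im)
a=cv2.resize(P[0][200:330,280:480],None,fx=3.5,fy=3.5,interpolation=cv2.INTER_CUBIC)
b=cv2.resize(P[1][240:480,230:430],None,fx=2.5,fy=2.5,interpolation=cv2.INTER_CUBIC)
cv2.imwrite('pics/crt.png',a);cv2.imwrite('pics/crs.png',b)
print(env.get_obs()['t'])
E
python3 b.py
```

```text
top large [(0.69, [487.0, -22.0, 17.0])]
   tr 0.68 (328, 272) 4 [470.4  -1.   17. ] [501.  -11.8] 0.011
   tr 0.48 (399, 208) 450 [ 653.6 -202.6   17. ] [ 653.9 -202.7] 0.884
top medium [(0.67, [488.0, -6.0, 46.0])]
   tr 0.52 (164, 232) 547 [576.1 461.8  37. ] [576.5 462.5] 0.658
   tr 0.43 (337, 268) 31 [477.6 -25.4  37. ] [491.7 -17.9] 0.082
top small [(0.72, [724.0, -15.0, 21.0]), (0.49, [486.0, -14.0, 61.0]), (0.49, [424.0, 292.0, 14.0])]
top tiny [(0.73, [494.0, -15.0, 79.0])]
   tr 0.55 (336, 261) 173 [492.6 -19.5  77. ] [492.6 -19.8] 0.912
side large [(0.84, [496.0, -44.0, 20.0]), (0.74, [651.0, -199.0, 37.0])]
   tr 0.82 (308, 293) 271 [496.2 -40.   17. ] [496.1 -20.9] 0.338
side medium [(0.49, [494.0, -39.0, 43.0])]
   tr 0.52 (307, 285) 258 [495.7 -35.4  37. ] [494.9 -21.6] 0.413
side small [(0.59, [490.0, -36.0, 61.0])]
   tr 0.71 (305, 279) 173 [492.9 -33.6  57. ] [493.8 -20.4] 0.388
   tr 0.54 (411, 268) 394 [710.3 -46.9  57. ] [710.4 -46.4] 0.847
side tiny [(0.72, [495.0, -24.0, 80.0])]
   tr 0.8 (304, 269) 287 [492.9 -22.4  77. ] [493.  -22.1] 0.937
1.95
```

View pics/crt.png

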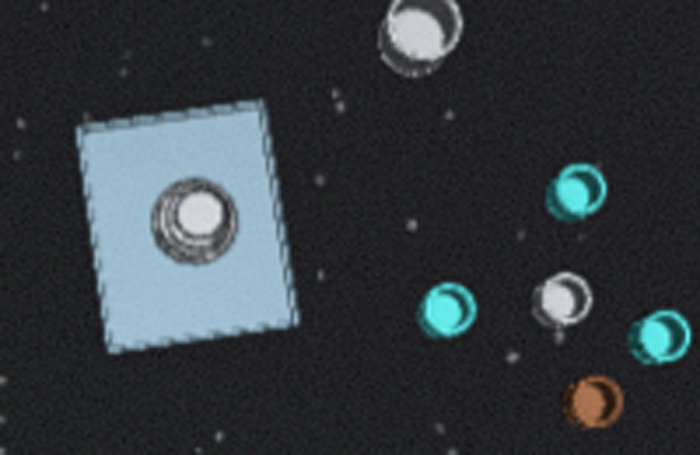

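View pics/crs.png

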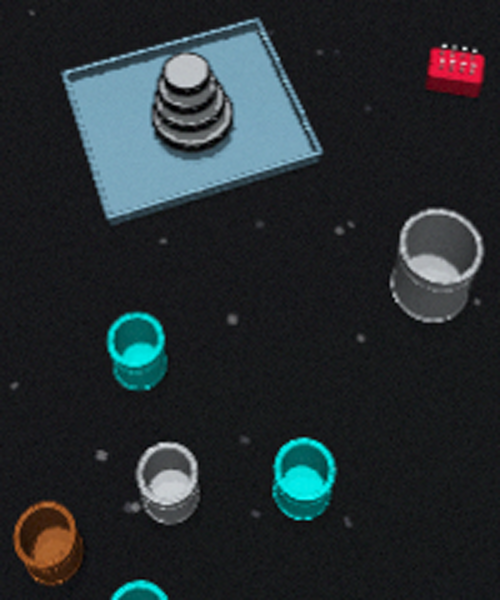

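```bash
cat > plan.py <<'E'
# usage: plan.py x y z [jaw_yaw_deg]
from h import *
import sys
p,M,o=tcp(); a=[float(v) for v in sys.argv[1:]]
print('t',round(o['t'],2),'pos',p.round(1),'toolx',M[:,0].round(3),'y',M[:,1].round(3),'jaw yaw',round(np.degrees(np.arctan2(M[1,1],M[0,1])),2),'gap',round(o['finger_gap'],1),'F',o['force'].round(1),'j6',o['joint_pos'][5].round(2))
if len(a)>=3:
    t=np.array(a[:3]); 
    # ideal frame: x down, y jaw at yaw
    cur=np.arctan2(M[1,1],M[0,1])
    if len(a)>3:
        yaw=np.radians(a[3]); d=(yaw-cur+np.pi/2)%np.pi-np.pi/2
        tgt=cur+d
        Y=np.array([np.cos(tgt),np.sin(tgt),0]);X=np.array([0,0,-1.]);G=np.c_[X,Y,np.cross(X,Y)]
        rv=(R.from_matrix(M.T@G)).as_rotvec(degrees=True)
        print('turn total (5deg units):',(rv/5).round(3)); 
        print('shift after turn (40mm units):',(G.T@(t-p)/40).round(3))
    else:
        print('shift (units):',(M.T@(t-p)/40).round(3), 'tilt',np.degrees(np.arccos(-M[2,0])).round(2))
E
python3 plan.py 493 -21 218 7.6; python3 plan.py 493 -21 218
```

```text
t 1.95 pos [ 152.4 -657.6  218.6] toolx [ 0.  0. -1.] y [ 0.226 -0.974 -0.   ] jaw yaw -76.95 gap 92.8 F [0.2 0.3 0.3] j6 -0.04
turn total (5deg units): [-1.691e+01 -1.000e-03  0.000e+00]
shift after turn (40mm units): [  0.016  10.544 -14.648]
t 1.95 pos [ 152.4 -657.6  218.6] toolx [ 0.  0. -1.] y [ 0.226 -0.974 -0.   ] jaw yaw -76.95 gap 92.8 F [0.2 0.3 0.3] j6 -0.04
shift (units): [  0.016 -13.58  -11.888] tilt 0.0
```

```bash
python3 -m jog '[[[0,-0.7,-0.6,0,0,0],[0,-0.7,-0.6,0,0,0],[0,-0.7,-0.6,0,0,0],[0,-0.7,-0.6,0,0,0],[0,-0.7,-0.6,0,0,0],[0,-0.7,-0.6,0,0,0],[0,-0.7,-0.6,0,0,0],[0,-0.7,-0.6,0,0,0],[0,-0.7,-0.6,0,0,0],[0,-0.7,-0.6,0,0,0],[0,-0.7,-0.6,0,0,0],[0,-0.7,-0.6,0,0,0]]]' 0.7; python3 plan.py 493 -21 200 7.6;python3 plan.py 493 -21 200
```

```text
t: 2.95
position: [357.4, -263.6, 218.9]
eef_rot: [2.232, 1.57, -0.682]
force: [0.6, -0.1, -0.0]
finger_gap: 65.3
t 2.95 pos [ 357.4 -263.6  218.9] toolx [ 0.001 -0.001 -1.   ] y [ 0.225 -0.974  0.001] jaw yaw -76.97 gap 65.3 F [ 0.6 -0.1 -0. ] j6 0.65
turn total (5deg units): [-1.6914e+01  1.0000e-03 -1.1000e-02]
shift after turn (40mm units): [ 0.473  4.161 -5.563]
t 2.95 pos [ 357.4 -263.6  218.9] toolx [ 0.001 -0.001 -1.   ] y [ 0.225 -0.974  0.001] jaw yaw -76.97 gap 65.3 F [ 0.6 -0.1 -0. ] j6 0.65
shift (units): [ 0.472 -5.144 -4.669] tilt 0.05
```

```bash
python3 -m jog '[[[0,-0.65,-0.58,0,0,0],[0,-0.65,-0.58,0,0,0],[0,-0.65,-0.58,0,0,0],[0,-0.65,-0.58,0,0,0],[0,-0.65,-0.58,0,0,0],[0,-0.65,-0.58,0,0,0],[0,-0.65,-0.58,0,0,0],[0,-0.6,-0.58,0,0,0],[0.2,0,0,-1,0,0],[0.2,0,0,-1,0,0],[0,0,0,-1,0,0],[0,0,0,-1,0,0]]]' 0.7; python3 -m jog '[[[0,0,0,-1,0,0],[0,0,0,-1,0,0],[0,0,0,-1,0,0],[0,0,0,-1,0,0],[0,0,0,-1,0,0],[0,0,0,-1,0,0],[0,0,0,-1,0,0],[0,0,0,-1,0,0],[0,0,0,-1,0,0],[0,0,0,-1,0,0],[0,0,0,-1,0,0],[0,0,0,-1,0,0]]]';  python3 plan.py 493 -21 200 7.6;python3 plan.py 493 -21 200
python3 - <<'E'
from h import *
im=env.capture('wrist'); ci=env.camera_info('wrist'); cv2.imwrite('pics/w1.png',im)
for q in env.trace('wrist','lid_tiny'):
    ys,xs=np.where(q['region']); g=back(ci,[xs.mean(),ys.mean()],82)[0]
    print(round(q['p'],2),xs.mean(),ys.mean(),len(xs),g, fit(ci,q['region'],g[0],g[1],[(72,82,39)]))
E
```

```text
t: 3.95
position: [491.3, -22.3, 202.1]
eef_rot: [-0.659, 1.57, 3.064]
force: [-0.3, -0.4, 0.2]
finger_gap: 65.4
t: 4.95
position: [491.4, -22.6, 202.8]
eef_rot: [1.412, 1.571, -0.101]
force: [0.2, 0.6, -0.5]
finger_gap: 65.3
t 4.95 pos [491.4 -22.6 202.8] toolx [ 0. -0. -1.] y [0.998 0.058 0.   ] jaw yaw 3.3 gap 65.3 F [ 0.2  0.6 -0.5] j6 -0.16
turn total (5deg units): [-0.86   0.    -0.002]
shift after turn (40mm units): [ 0.069  0.046 -0.035]
t 4.95 pos [491.4 -22.6 202.8] toolx [ 0. -0. -1.] y [0.998 0.058 0.   ] jaw yaw 3.3 gap 65.3 F [ 0.2  0.6 -0.5] j6 -0.16
shift (units): [ 0.069  0.043 -0.038] tilt 0.01
0.97 320.60900783289816 226.89425587467363 1532 [490.94473061 -18.95074392  82.        ] (array([491.04076383, -20.27585229]), np.float64(0.9646256892861018))
```

View pics/w1.png

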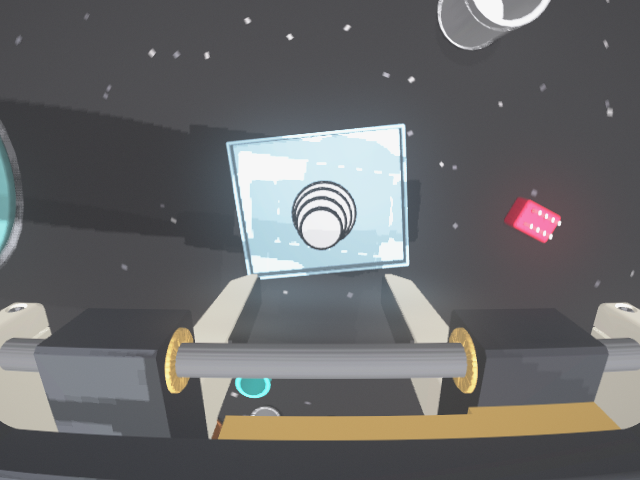

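```bash
python3 -m jog '[[[0.5,0.02,-0.045,-0.8,0,0],[0.7,0,0,0,0,0],[0.7,0,0,0,0,0],[0.7,0,0,0,0,0],[0.5,0,0,0,0,0],[0.2,0,0,0,0,0],[0.12,0,0,0,0,0],[0,0,0,0,0,0],[0,0,0,0,0,0]]]' 0.65; python3 plan.py 492.3 -20.7 66;
python3 - <<'E'
from h import *
im=env.capture('wrist');  cv2.imwrite('pics/w2.png',im)
E
```

```text
t: 5.8
position: [492.7, -20.8, 67.1]
eef_rot: [1.365, 1.569, -0.083]
force: [0.5, -0.3, 0.6]
finger_gap: 60.3
t 5.8 pos [492.7 -20.8  67.1] toolx [ 0.001 -0.    -1.   ] y [0.993 0.122 0.001] jaw yaw 7.0 gap 60.3 F [ 0.5 -0.3  0.6] j6 -0.22
shift (units): [ 0.027 -0.009 -0.005] tilt 0.08
```

View pics/w2.png

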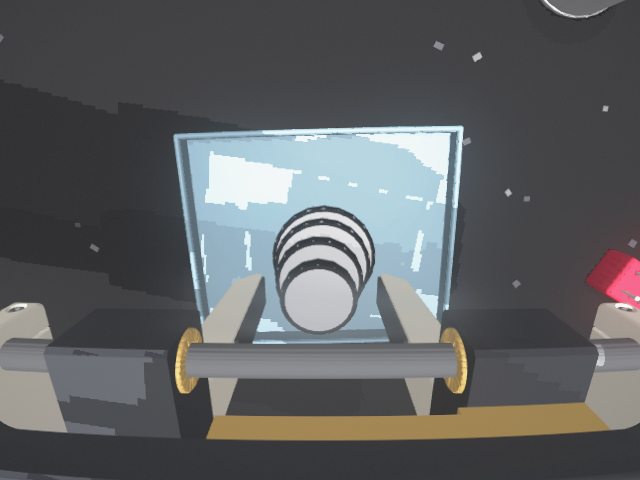

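```bash
python3 -m jog '[[[0.02,0,0,0,0,0],[0,0,0,0,0,0],[0,0,0,0,0,0],[0,0,0,0,0,0],[0,0,0,0,0,0],[0,0,0,0,0,0],[0,0,0,0,0,0],[0,0,0,0,0,0]]]' 0; 
python3 - <<'E'
from h import *
im=env.capture('wrist');  cv2.imwrite('pics/w3.png',im)
E
python3 plan.py
```

```text
t: 6.52
position: [492.2, -20.8, 65.3]
eef_rot: [1.307, 1.57, -0.141]
force: [0.3, -1.2, 4.9]
finger_gap: 36.9
t 6.57 pos [492.2 -20.8  65.3] toolx [ 0. -0. -1.] y [0.992 0.123 0.   ] jaw yaw 7.05 gap 36.9 F [-0.2  0.4  5.7] j6 -0.22
```

View pics/w3.png

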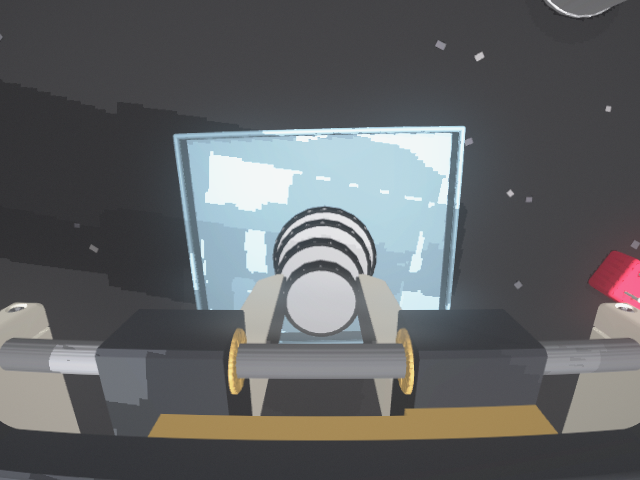

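```bash
python3 -m jog '[[[0,0,0,0,0,0],[0,0,0,0,0,0],[-0.1,0,0,0,0,0],[-0.2,0,0,0,0,0],[-0.3,0,0,0,0,0],[-0.4,0,0,0,0,0],[0,0,0,0,0,0],[0,0,0,0,0,0]]]' 0; 
python3 - <<'E'
from h import *
im=env.capture('wrist');  cv2.imwrite('pics/w4.png',im)
E
python3 plan.py
```

```text
t: 7.23
position: [492.6, -20.8, 106.2]
eef_rot: [1.355, 1.569, -0.093]
force: [-0.7, 0.2, -1.1]
finger_gap: 36.8
t 7.28 pos [492.2 -20.8 105.2] toolx [ 0.001 -0.    -1.   ] y [0.992 0.123 0.001] jaw yaw 7.05 gap 36.8 F [ 0.4 -0.9 -0.5] j6 -0.22
```

View pics/w4.png

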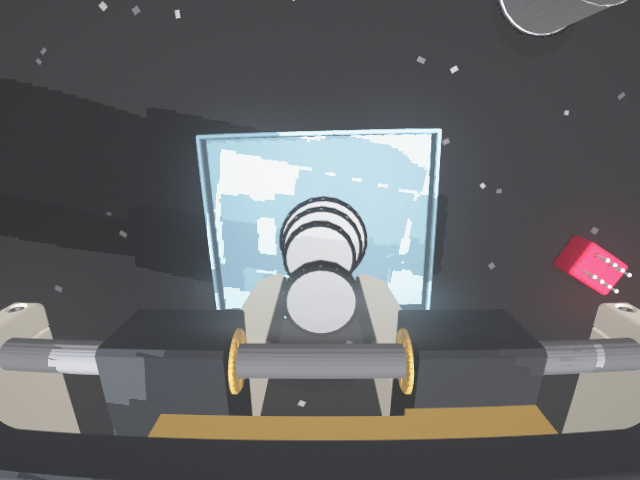

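```bash
cat > inhand.py <<'E'
# inhand.py size disc_bottom_above_tip : lid centre relative to tcp from wrist camera
from h import *
import sys
s=sys.argv[1]; dz=float(sys.argv[2]); d={'large':69,'medium':59,'small':49,'tiny':39}[s]
p,M,o=tcp(); im=env.capture('wrist'); ci=env.camera_info('wrist')
for q in env.trace('wrist','lid_'+s):
    ys,xs=np.where(q['region']); zt=p[2]+dz
    g=back(ci,[xs.mean(),ys.mean()],zt+10)[0]
    v,i=fit(ci,q['region'],g[0],g[1],[(zt+9,zt+10,d)])
    print(round(q['p'],2),(xs.mean().round(),ys.mean().round()),len(xs),'rel tool y,z',(M.T@(np.r_[v,p[2]]-p))[1:].round(1),'rel world',(v-p[:2]).round(1),'iou',round(i,3))
E
python3 inhand.py tiny 6.7; python3 plan.py 433 -311.3 150 43
```

```text
0.96 (np.float64(320.0), np.float64(298.0)) 4683 rel tool y,z [-0.7 -2.2] rel world [-1.   2.1] iou 0.955
t 7.38 pos [491.8 -20.7 104.4] toolx [-0.001  0.    -1.   ] y [ 0.992  0.123 -0.001] jaw yaw 7.05 gap 36.9 F [ 0.4 -0.  -1.4] j6 -0.22
turn total (5deg units): [-7.19e+00 -5.00e-03  9.00e-03]
shift after turn (40mm units): [-1.14  -6.028  4.311]
```

```bash
python3 -m jog '[[[-0.6,0,0,-1,0,0],[0,0,0,-1,0,0],[0,0,0,-1,0,0],[0,0,0,-1,0,0],[0,0,0,-1,0,0],[0,0,0,-1,0,0],[0,0,0,-1,0,0],[0,-0.75,0.54,-0.2,0,0],[0,-0.75,0.54,0,0,0],[0,-0.75,0.54,0,0,0],[0,-0.75,0.54,0,0,0],[0,-0.75,0.54,0,0,0]]]' 0; python3 -m jog '[[[0,-0.75,0.54,0,0,0],[0,-0.75,0.54,0,0,0],[0,-0.5,0.4,0,0,0],[0,-0.2,0.1,0,0,0],[0.2,0,0,0,0,0],[0.2,0,0,0,0,0],[0,0,0,0,0,0]]]' 0;python3 plan.py 433 -311.3 80 43;python3 plan.py 433 -311.3 80
python3 inhand.py tiny 6.7
python3 - <<'E'
from h import *
im=env.capture('wrist');  cv2.imwrite('pics/w5.png',im)
E
```

```text
t: 8.38
position: [454.7, -203.4, 128.4]
eef_rot: [-2.859, 1.57, 2.605]
force: [1.8, -0.3, 0.4]
finger_gap: 37.3
t: 8.97
position: [434.0, -306.6, 110.5]
eef_rot: [-3.073, 1.568, 2.392]
force: [-0.1, 0.5, -1.1]
finger_gap: 37.0
t 8.97 pos [ 434.  -306.6  110.5] toolx [-0.002  0.002 -1.   ] y [ 0.73   0.683 -0.   ] jaw yaw 43.09 gap 37.0 F [-0.1  0.5 -1.1] j6 -1.42
turn total (5deg units): [ 0.018 -0.035  0.002]
shift after turn (40mm units): [ 0.762 -0.097  0.069]
t 8.97 pos [ 434.  -306.6  110.5] toolx [-0.002  0.002 -1.   ] y [ 0.73   0.683 -0.   ] jaw yaw 43.09 gap 37.0 F [-0.1  0.5 -1.1] j6 -1.42
shift (units): [ 0.762 -0.097  0.071] tilt 0.18
0.62 (np.float64(320.0), np.float64(297.0)) 4665 rel tool y,z [-0.9 -1.5] rel world [-1.7  0.5] iou 0.941
```

View pics/w5.png

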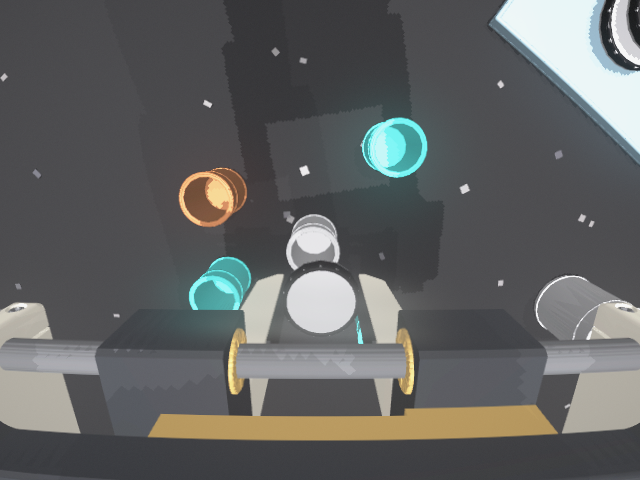

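```bash
cat > jarw.py <<'E'
# jarw.py size x y : fit jar in wrist picture, excluding occluder hulls (lid trace) and everything below row 290ish gripper
from h import *
import sys
s=sys.argv[1]; x,y=float(sys.argv[2]),float(sys.argv[3]); d,hh=D[s]
p,M,o=tcp(); im=env.capture('wrist'); ci=env.camera_info('wrist')
ex=np.zeros((480,640),bool); ex[275:]=True
for q in env.trace('wrist','lid_'+s)[:1]: 
    ex|=cv2.dilate(q['region'].astype(np.uint8),np.ones((9,9)))>0
for q in env.trace('wrist','jar_'+s):
    ys,xs=np.where(q['region']); c=im[q['region']].mean(0)
    if q['p']<.2 or np.ptp(c)>35: continue
    m=q['region']&~ex
    S=4;E=cv2.resize(ex.astype(np.uint8),None,fx=S,fy=S,interpolation=0)>0
    B=(cv2.resize(m.astype(np.uint8)*255,None,fx=S,fy=S)>127)&~E
    def f(v):
        h=(sil(ci,v[0],v[1],[(0,hh,d)]).reshape(-1,2)+.5)*S-.5
        a=np.zeros(B.shape,np.uint8); cv2.fillConvexPoly(a,np.round(h*16).astype(np.int32),1,shift=4)
        a=(a>0)&~E
        return 1-(a&B).sum()/max((a|B).sum(),1)
    r=minimize(f,[x,y],method='Nelder-Mead',options=dict(initial_simplex=[[x,y],[x+8,y],[x,y+8]],xatol=.05,fatol=1e-5))
    print(round(q['p'],2),(xs.mean().round(),ys.mean().round()),'col',c.round(),'jar',r.x.round(1),'iou',round(1-r.fun,3),'rel tool y,z',(M.T@(np.r_[r.x,p[2]]-p))[1:].round(1))
E
python3 jarw.py tiny 433 -311
```

```text
0.85 (np.float64(312.0), np.float64(240.0)) col [188. 186. 186.] jar [ 430.1 -312.2] iou 0.959 rel tool y,z [-6.9  0.5]
```

```bash
python3 -m jog '[[[0.3,-0.07,0.03,0,0,0],[0.4,-0.07,0.03,0,0,0],[0.4,0,0,0,0,0],[0.2,0,0,0,0,0],[0,0,0,0,0,0],[0,0,0,0,0,0]]]' 0;python3 plan.py 431 -311.6 48
python3 inhand.py tiny 6.7;python3 jarw.py tiny 431 -311
python3 - <<'E'
from h import *
im=env.capture('wrist');  cv2.imwrite('pics/w6.png',im)
im=env.capture('side');  cv2.imwrite('pics/s6.png',cv2.resize(im[360:480,230:390],None,fx=5,fy=5,interpolation=2))
E
```

```text
t: 9.77
position: [431.9, -313.7, 60.9]
eef_rot: [-2.983, 1.57, 2.48]
force: [0.2, -0.3, 1.3]
finger_gap: 36.8
t 9.77 pos [ 431.9 -313.7   60.9] toolx [-0.001  0.    -1.   ] y [ 0.731  0.683 -0.   ] jaw yaw 43.05 gap 36.8 F [ 0.2 -0.3  1.3] j6 -1.43
shift (units): [ 0.321  0.02  -0.053] tilt 0.04
0.78 (np.float64(320.0), np.float64(298.0)) 4762 rel tool y,z [-0.9 -1.3] rel world [-1.6  0.3] iou 0.937
0.63 (np.float64(322.0), np.float64(247.0)) col [208. 206. 206.] jar [ 429.6 -311.7] iou 0.944 rel tool y,z [-0.4 -3.5]
```

View pics/w6.png

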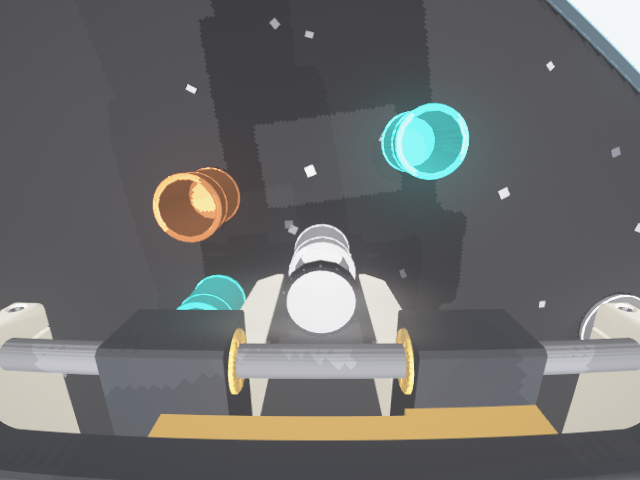

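View pics/s6.png

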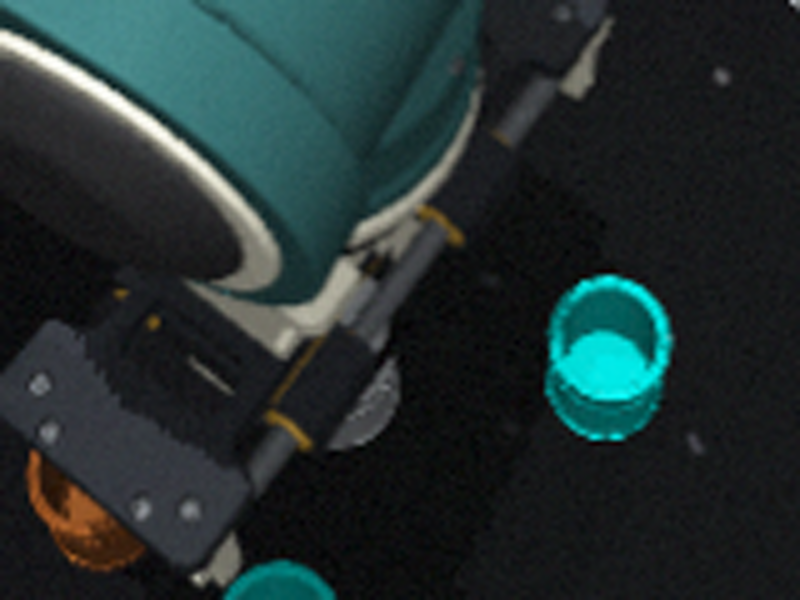

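```bash
python3 -m jog '[[[0,0.015,-0.055,0,0,0],[0.15,0,0,0,0,0],[0.1,0,0,0,0,0],[0.05,0,0,0,0,0],[0.04,0,0,0,0,0],[0,0,0,0,0,0],[0,0,0,0,0,0]]]' 0;python3 plan.py 431.5 -311.6 47

```

```text
t: 10.7
position: [430.9, -311.8, 47.3]
eef_rot: [-3.017, 1.571, 2.447]
force: [0.3, 0.4, -1.0]
finger_gap: 37.2
t 10.7 pos [ 430.9 -311.8   47.3] toolx [-0.  0. -1.] y [ 0.731  0.683 -0.   ] jaw yaw 43.05 gap 37.2 F [ 0.3  0.4 -1. ] j6 -1.43
shift (units): [0.008 0.014 0.007] tilt 0.01
```

```bash
python3 -m jog '[[[0.03,0.01,0,0,0,0],[0.03,0,0,0,0,0],[0,0,0,0,0,0]]]' 0;python3 plan.py 431.5 -311.6 47

```

```text
t: 10.95
position: [431.2, -311.5, 44.9]
eef_rot: [-1.45, 1.571, -2.269]
force: [-0.4, -0.3, -0.0]
finger_gap: 37.0
t 10.95 pos [ 431.2 -311.5   44.9] toolx [-0. -0. -1.] y [ 0.731  0.683 -0.   ] jaw yaw 43.05 gap 37.0 F [-0.4 -0.3 -0. ] j6 -1.42
shift (units): [-0.051  0.005  0.007] tilt 0.01
```

Release and look.

```bash
python3 -m jog '[[[0,0,0,0,0,0],[0,0,0,0,0,0],[0,0,0,0,0,0],[0,0,0,0,0,0],[-0.2,0,0,0,0,0],[-0.6,0,0,0,0,0],[-0.7,0,0,0,0,0],[0,0,0,0,0,0]]]' 0.6;python3 plan.py 431.5 -311.6 47
python3 - <<'E'
from h import *
im=env.capture('wrist');  cv2.imwrite('pics/w7.png',im);ci=env.camera_info('wrist')
for q in env.trace('wrist','lid_tiny')[:2]:
    ys,xs=np.where(q['region'])
    for z in (48,51,55): print(z,round(q['p'],2),fit(ci,q['region'],431,-311,[(z,z+10,39),(30,31,20)]))
E
```

```text
t: 11.62
position: [432.8, -312.7, 111.0]
eef_rot: [0.149, 1.564, -0.67]
force: [0.9, -1.3, 0.8]
finger_gap: 55.9
t 11.62 pos [ 432.8 -312.7  111. ] toolx [ 0.005 -0.004 -1.   ] y [0.731 0.683 0.001] jaw yaw 43.05 gap 55.9 F [ 0.9 -1.3  0.8] j6 -1.42
shift (units): [ 1.599 -0.005 -0.052] tilt 0.37
48 0.95 (array([ 429.50740073, -311.1909594 ]), np.float64(0.9107309910357976))
51 0.95 (array([ 429.12466602, -310.65934713]), np.float64(0.8869474958913589))
55 0.95 (array([ 428.59375103, -309.77018283]), np.float64(0.8551407843900269))
```

View pics/w7.png

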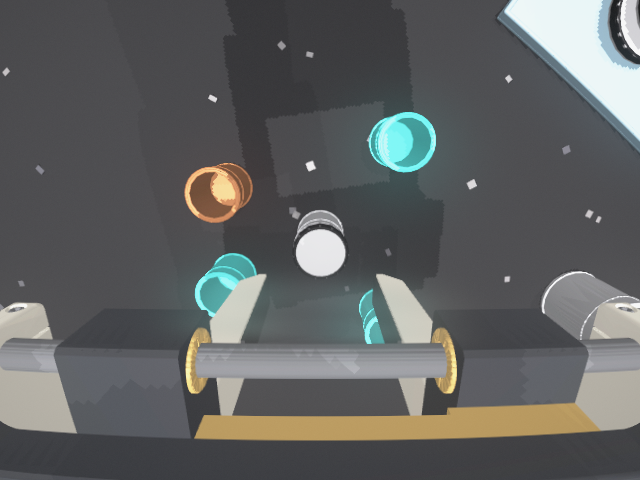

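```bash
python3 -m jog '[[[-0.3,0.75,-0.54,0,0,0],[0,0.75,-0.54,0,0,0],[0,0.75,-0.54,0,0,0],[0,0.75,-0.54,0,0,0],[0,0.75,-0.54,0,0,0],[0,0.75,-0.54,0,0,0],[0,0.75,-0.54,0,0,0],[0,0.75,-0.5,0,0,0],[0,0,0,1,0,0],[0,0,0,1,0,0],[0,0,0,1,0,0],[0,0,0,1,0,0]]]' 0.75;python3 -m jog '[[[0.2,0,0,1,0,0],[0,0,0,1,0,0],[0,0,0,1,0,0],[0,0,0,0,0,0]]]';python3 plan.py 493 -20.5 46 7.6;python3 plan.py 493 -20.5 46
cat > lidw.py <<'E'
from h import *
import sys
L={'large':(69,2),'medium':(59,22),'small':(49,42),'tiny':(39,62)}
s=sys.argv[1];d,z=L[s]
im=env.capture('wrist');  cv2.imwrite('pics/'+sys.argv[2],im);ci=env.camera_info('wrist');p,M,o=tcp()
for q in env.trace('wrist','lid_'+s)[:2]:
    v,i=fit(ci,q['region'],493,-20,[(z+10,z+20,d)]);print('wrist',round(q['p'],2),v.round(1),round(i,3),'rel',(M.T@(np.r_[v,0]-p))[1:].round(1))
for c in ('top','side'):
    im=env.capture(c);ci=env.camera_info(c)
    for q in env.trace(c,'lid_'+s)[:2]:
        v,i=fit(ci,q['region'],493,-20,[(z+10,z+20,d)]);print(c,round(q['p'],2),v.round(1),round(i,3))
E
python3 lidw.py small w8.png
```

```text
t: 12.72
position: [489.3, -22.2, 116.0]
eef_rot: [-2.052, 1.569, 3.059]
force: [0.5, -0.5, 0.5]
finger_gap: 69.6
t: 13.05
position: [489.2, -22.5, 108.0]
eef_rot: [-1.828, 1.569, 3.021]
force: [0.5, 0.2, 0.2]
finger_gap: 69.8
t 13.05 pos [489.2 -22.5 108. ] toolx [-0.002  0.    -1.   ] y [ 0.991  0.136 -0.002] jaw yaw 7.8 gap 69.8 F [0.5 0.2 0.2] j6 -0.23
turn total (5deg units): [ 0.041 -0.005  0.018]
shift after turn (40mm units): [ 1.55   0.1   -0.037]
t 13.05 pos [489.2 -22.5 108. ] toolx [-0.002  0.    -1.   ] y [ 0.991  0.136 -0.002] jaw yaw 7.8 gap 69.8 F [0.5 0.2 0.2] j6 -0.23
shift (units): [ 1.55   0.103 -0.036] tilt 0.09
wrist 0.85 [491.  -19.4] 0.967 rel [ 2.3 -2.8]
side 0.94 [493.2 -20.6] 0.906
```

View pics/w8.png

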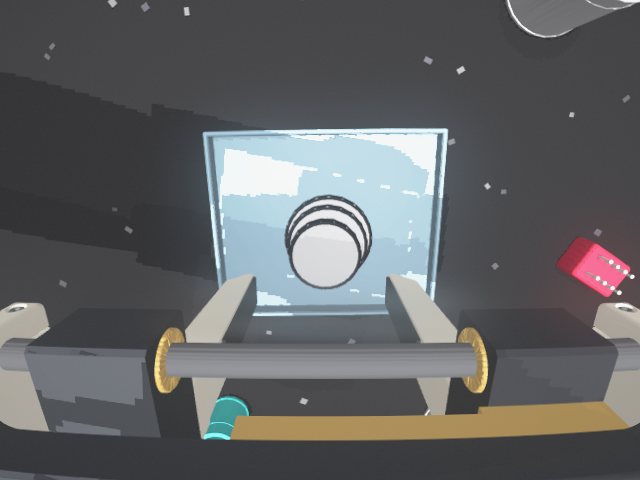

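```bash
python3 -m jog '[[[0.4,0.08,-0.035,0,0,0],[0.5,0,0,0,0,0],[0.4,0,0,0,0,0],[0.2,0,0,0,0,0],[0.05,0,0,0,0,0],[0,0,0,0,0,0]]]';python3 plan.py 492.5 -20.5 46; python3 - <<'E'
from h import *
im=env.capture('wrist');  cv2.imwrite('pics/w9.png',im)
E
```

```text
t: 13.85
position: [492.6, -20.7, 47.0]
eef_rot: [-1.812, 1.57, 3.041]
force: [-0.7, -0.3, 0.2]
finger_gap: 69.6
t 13.85 pos [492.6 -20.7  47. ] toolx [-0.001  0.    -1.   ] y [ 0.99   0.141 -0.001] jaw yaw 8.08 gap 69.6 F [-0.7 -0.3  0.2] j6 -0.23
shift (units): [ 0.026 -0.002 -0.006] tilt 0.03
```

View pics/w9.png

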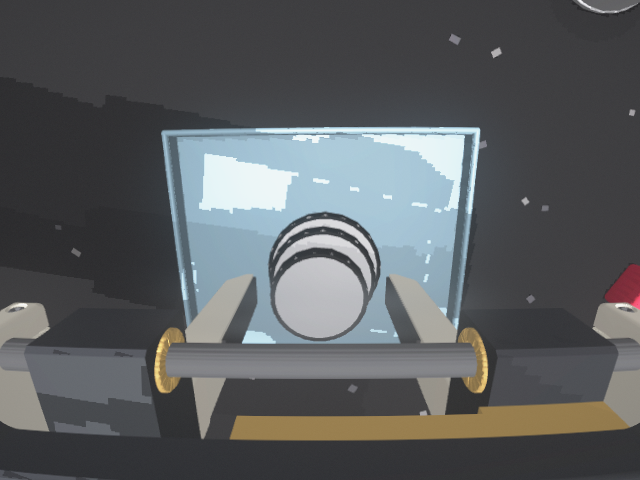

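```bash
python3 -m jog '[[[0.02,0,0,0,0,0],[0,0,0,0,0,0],[0,0,0,0,0,0],[0,0,0,0,0,0],[0,0,0,0,0,0],[0,0,0,0,0,0],[0,0,0,0,0,0],[0,0,0,0,0,0],[-0.1,0,0,0,0,0],[-0.5,0,0,0,0,0],[-0.7,0,0,0,0,0],[-0.3,0,0,0,0,0]]]' 0;python3 plan.py 422.5 288 105; python3 inhand.py small 6
```

```text
t: 14.9
position: [493.4, -20.8, 113.2]
eef_rot: [1.349, 1.568, -0.081]
force: [0.7, -0.1, 1.0]
finger_gap: 46.8
t 14.9 pos [493.4 -20.8 113.2] toolx [ 0.002 -0.    -1.   ] y [0.99  0.14  0.002] jaw yaw 8.05 gap 46.8 F [ 0.7 -0.1  1. ] j6 -0.23
shift (units): [ 0.199 -0.673 -7.892] tilt 0.14
0.73 (np.float64(320.0), np.float64(294.0)) 7319 rel tool y,z [ 0.2 -2.3] rel world [-0.1  2.3] iou 0.954
```

```bash
python3 -m jog '[[[0,-0.075,-0.5,0,0,0],[0,-0.075,-0.88,0,0,0],[0,-0.075,-0.88,0,0,0],[0,-0.075,-0.88,0,0,0],[0,-0.075,-0.88,0,0,0],[0,-0.075,-0.88,0,0,0],[0,-0.075,-0.88,0,0,0],[0,-0.075,-0.88,0,0,0],[0,-0.075,-0.8,0,0,0],[0,0,-0.4,0,0,0],[0,0,0,0,0,0],[0,0,0,0,0,0]]]' 0;python3 plan.py 422.5 288 105; python3 inhand.py small 6; python3 jarw.py small 422.5 288;python3 - <<'E'
from h import *
im=env.capture('wrist');  cv2.imwrite('pics/w10.png',im)
E
```

```text
t: 16.0
position: [421.2, 287.0, 108.7]
eef_rot: [-1.097, 1.569, -2.525]
force: [-0.1, -0.4, -1.1]
finger_gap: 47.8
t 16.0 pos [421.2 287.  108.7] toolx [-0.002 -0.001 -1.   ] y [ 0.99   0.142 -0.002] jaw yaw 8.16 gap 47.8 F [-0.1 -0.4 -1.1] j6 0.41
shift (units): [ 0.092  0.035 -0.019] tilt 0.11
0.6 (np.float64(320.0), np.float64(294.0)) 7261 rel tool y,z [-0.3 -2.5] rel world [-0.7  2.4] iou 0.963
0.41 (np.float64(567.0), np.float64(392.0)) 509 rel tool y,z [158.5  56.1] rel world [164.8 -33. ] iou 0.325
0.64 (np.float64(318.0), np.float64(231.0)) col [221. 219. 219.] jar [419.9 288.7] iou 0.964 rel tool y,z [-1.5 -2.9]
```

View pics/w10.png

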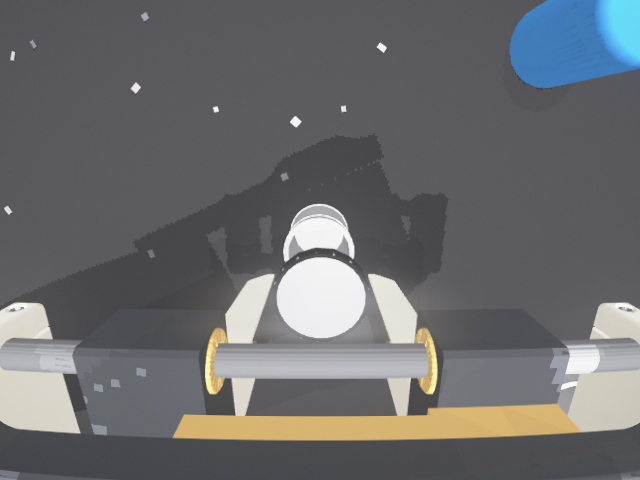

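```bash
python3 -m jog '[[[0.3,-0.01,-0.01,0,0,0],[0.4,0,0,0,0,0],[0.2,0,0,0,0,0],[0.05,0,0,0,0,0],[0,0,0,0,0,0],[0,0,0,0,0,0]]]' 0;python3 plan.py 422.5 288 55; python3 inhand.py small 6; python3 jarw.py small 422.5 288;python3 - <<'E'
from h import *
im=env.capture('wrist');  cv2.imwrite('pics/w11.png',cv2.resize(im[190:350,200:440],None,fx=3,fy=3,interpolation=2))
E
```

```text
t: 16.8
position: [421.6, 287.2, 72.6]
eef_rot: [1.986, 1.571, 0.555]
force: [-0.6, -0.2, -0.4]
finger_gap: 47.3
t 16.8 pos [421.6 287.2  72.6] toolx [ 0.  0. -1.] y [0.99 0.14 0.  ] jaw yaw 8.05 gap 47.3 F [-0.6 -0.2 -0.4] j6 0.41
shift (units): [ 0.439  0.025 -0.018] tilt 0.01
0.62 (np.float64(320.0), np.float64(294.0)) 7167 rel tool y,z [-0.4 -3.2] rel world [-0.8  3.1] iou 0.958
0.62 (np.float64(317.0), np.float64(237.0)) col [215. 213. 213.] jar [419.8 289.1] iou 0.97 rel tool y,z [-1.7 -2. ]
```

View pics/w11.png

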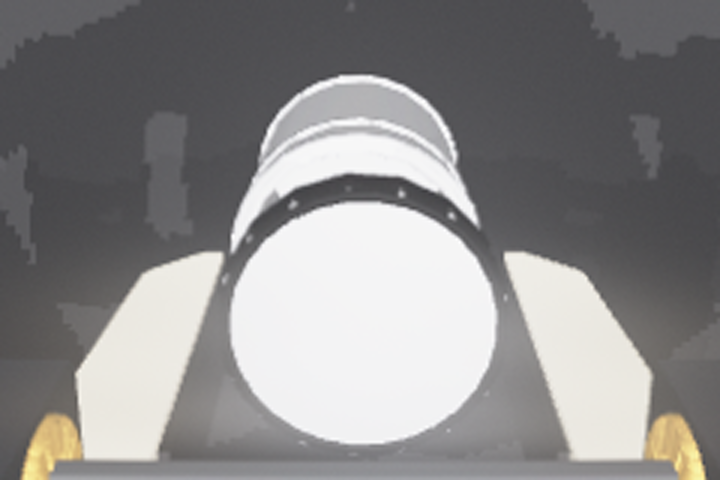

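```bash
python3 -m jog '[[[0,-0.03,0,0,0,0],[0.15,0,0,0,0,0],[0.12,0,0,0,0,0],[0.08,0,0,0,0,0],[0.05,0,0,0,0,0],[0.03,0,0,0,0,0],[0,0,0,0,0,0]]]' 0;python3 plan.py 420.7 288 55
```

```text
t: 17.68
position: [420.2, 286.9, 54.7]
eef_rot: [-1.184, 1.57, -2.614]
force: [0.2, -0.1, -0.5]
finger_gap: 46.9
t 17.68 pos [420.2 286.9  54.7] toolx [-0. -0. -1.] y [ 0.99  0.14 -0.  ] jaw yaw 8.05 gap 46.9 F [ 0.2 -0.1 -0.5] j6 0.41
shift (units): [-0.008  0.017 -0.026] tilt 0.03
```

```bash
python3 -m jog '[[[0,0,0,0,0,0],[0,0,0,0,0,0],[0,0,0,0,0,0],[0,0,0,0,0,0],[-0.2,0,0,0,0,0],[-0.6,0,0,0,0,0],[-0.7,0,0,0,0,0],[0,0,0,0,0,0]]]' 0.7;python3 plan.py 493 -20 110
python3 - <<'E'
from h import *
im=env.capture('wrist');  cv2.imwrite('pics/w12.png',im);ci=env.camera_info('wrist')
for q in env.trace('wrist','lid_small')[:2]:
    ys,xs=np.where(q['region'])
    for z in (58,61,65): print(z,round(q['p'],2),fit(ci,q['region'],421,288,[(z,z+10,49)]))
E
```

```text
t: 18.35
position: [421.9, 288.0, 120.9]
eef_rot: [1.986, 1.564, 0.556]
force: [-0.3, -0.2, 1.7]
finger_gap: 65.1
t 18.35 pos [421.9 288.  120.9] toolx [ 0.006  0.003 -1.   ] y [0.99  0.14  0.006] jaw yaw 8.05 gap 65.1 F [-0.3 -0.2  1.7] j6 0.41
shift (units): [0.257 0.68  7.873] tilt 0.37
58 0.66 (array([419.03706416, 288.9819124 ]), np.float64(0.9541933259262098))
61 0.66 (array([419.18137293, 289.15509006]), np.float64(0.9317259917526852))
65 0.66 (array([419.05818434, 289.88145757]), np.float64(0.900905131002001))
```

View pics/w12.png

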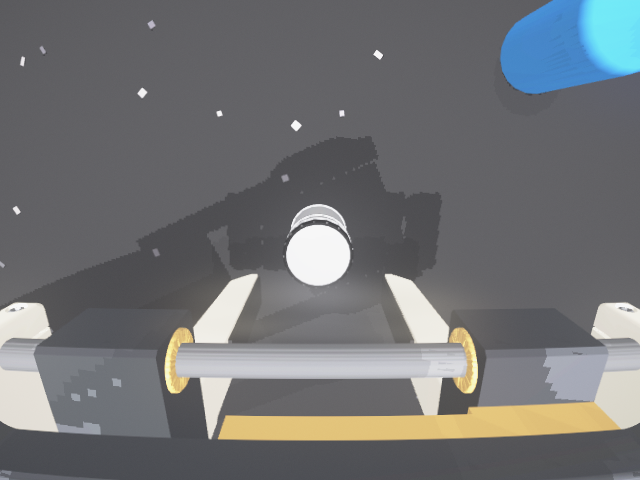

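```bash
python3 -m jog '[[[0,0.075,0.5,0,0,0],[0,0.075,0.88,0,0,0],[0,0.075,0.88,0,0,0],[0,0.075,0.88,0,0,0],[0,0.075,0.88,0,0,0],[0,0.075,0.88,0,0,0],[0,0.075,0.88,0,0,0],[0,0.075,0.88,0,0,0],[0.3,0.075,0.8,0,0,0],[0.3,0,0.42,0,0,0],[0,0,0,0,0,0],[0,0,0,0,0,0]]]' 0.85;python3 plan.py 493 -20 26; python3 lidw.py medium w13.png
```

```text
t: 19.45
position: [490.4, -22.0, 89.7]
eef_rot: [-1.86, 1.568, 2.991]
force: [0.8, 0.3, -0.5]
finger_gap: 79.1
t 19.45 pos [490.4 -22.   89.7] toolx [-0.003  0.    -1.   ] y [ 0.99   0.138 -0.002] jaw yaw 7.94 gap 79.1 F [ 0.8  0.3 -0.5] j6 -0.24
shift (units): [ 1.592  0.075 -0.038] tilt 0.15
wrist 0.96 [493.  -18.1] 0.971 rel [ 2.8 -2.7]
side 0.61 [494.6 -20.4] 0.967
```

View pics/w13.png

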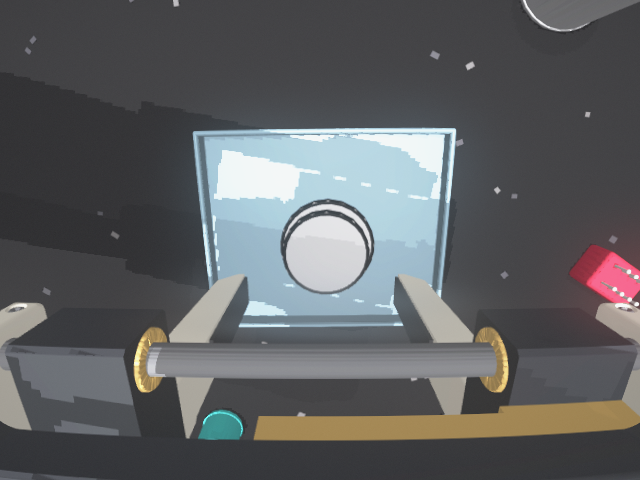

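```bash
python3 -m jog '[[[0.4,0.08,-0.035,0,0,0],[0.5,0,0,0,0,0],[0.4,0,0,0,0,0],[0.2,0,0,0,0,0],[0.08,0,0,0,0,0],[0,0,0,0,0,0]]]';python3 plan.py 493.7 -20 26
```

```text
t: 20.25
position: [494.0, -19.3, 27.7]
eef_rot: [-1.812, 1.57, 3.041]
force: [-0.5, -0.4, 0.6]
finger_gap: 78.9
t 20.25 pos [494.  -19.3  27.7] toolx [-0.001  0.    -1.   ] y [ 0.99   0.14  -0.001] jaw yaw 8.07 gap 78.9 F [-0.5 -0.4  0.6] j6 -0.23
shift (units): [ 0.043 -0.01   0.017] tilt 0.03
```

```bash
python3 -m jog '[[[0.03,0,0.015,0,0,0],[0,0,0,0,0,0],[0,0,0,0,0,0],[0,0,0,0,0,0],[0,0,0,0,0,0],[0,0,0,0,0,0],[0,0,0,0,0,0],[0,0,0,0,0,0],[-0.1,0,0,0,0,0],[-0.5,0,0,0,0,0],[-0.7,0,0,0,0,0],[-0.7,0,0,0,0,0]]]' 0;python3 -m jog '[[[-0.2,0,0,0,0,0],[0,0,0,0,0,0]]]' 0;python3 plan.py 648 -200 115; python3 inhand.py medium 5.5;python3 - <<'E'
from h import *
im=env.capture('wrist');  cv2.imwrite('pics/w14.png',im)
E
```

```text
t: 21.25
position: [493.6, -20.1, 107.2]
eef_rot: [-1.824, 1.569, 3.028]
force: [1.4, -0.4, -1.1]
finger_gap: 57.0
t: 21.42
position: [495.2, -20.2, 117.1]
eef_rot: [1.353, 1.567, -0.077]
force: [-0.2, -0.2, -0.9]
finger_gap: 57.2
t 21.42 pos [495.2 -20.2 117.1] toolx [ 0.004 -0.    -1.   ] y [0.99  0.14  0.004] jaw yaw 8.05 gap 57.2 F [-0.2 -0.2 -0.9] j6 -0.23
shift (units): [0.069 3.153 4.986] tilt 0.22
0.68 (np.float64(321.0), np.float64(292.0)) 10251 rel tool y,z [-1.1 -5. ] rel world [-1.8  4.7] iou 0.948
```

View pics/w14.png

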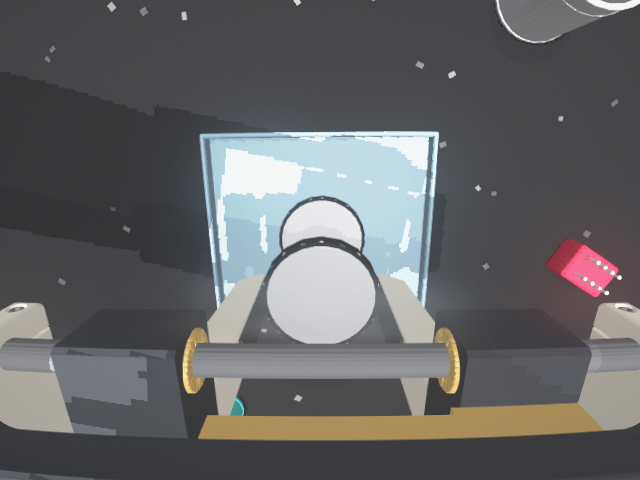

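```bash
python3 -m jog '[[[0,0.3,0.4,0,0,0],[0,0.5,0.8,0,0,0],[0,0.5,0.8,0,0,0],[0,0.5,0.8,0,0,0],[0,0.5,0.8,0,0,0],[0,0.5,0.8,0,0,0],[0,0.35,0.59,0,0,0],[0,0,0,0,0,0],[0,0,0,0,0,0]]]' 0;python3 plan.py 648 -200 115; python3 inhand.py medium 5.5; python3 jarw.py medium 648 -200;python3 - <<'E'
from h import *
im=env.capture('wrist');  cv2.imwrite('pics/w15.png',im)
p,M,o=tcp();ci=env.camera_info('wrist')
for rz in (1,0,-1,-2,-3,-4,-5):
    c=p+M[:,2]*rz; q=proj(ci,circ(c[0],c[1],p[2]+15.5,59)); print(rz,'top row',q[:,1].min().round(1),'bottom',q[:,1].max().round(1),'cols',q[:,0].min().round(1),q[:,0].max().round(1))
E
```

```text
t: 22.32
position: [646.5, -200.8, 111.9]
eef_rot: [-2.068, 1.567, 2.784]
force: [0.1, 0.1, -1.9]
finger_gap: 57.0
t 22.32 pos [ 646.5 -200.8  111.9] toolx [-0.003  0.001 -1.   ] y [ 0.99   0.139 -0.003] jaw yaw 7.98 gap 57.0 F [ 0.1  0.1 -1.9] j6 -0.48
shift (units): [-0.078  0.039 -0.015] tilt 0.21
0.77 (np.float64(321.0), np.float64(291.0)) 10235 rel tool y,z [-0.6 -4.5] rel world [-1.2  4.4] iou 0.965
0.91 (np.float64(323.0), np.float64(224.0)) col [202. 199. 200.] jar [ 646.9 -199. ] iou 0.974 rel tool y,z [ 0.9 -0.4]
1 top row 247.1 bottom 355.2 cols 261.5 381.2
0 top row 245.0 bottom 353.5 cols 261.4 381.3
-1 top row 243.0 bottom 351.9 cols 261.3 381.4
-2 top row 240.9 bottom 350.2 cols 261.2 381.5
-3 top row 238.8 bottom 348.6 cols 261.1 381.6
-4 top row 236.8 bottom 346.9 cols 260.9 381.7
-5 top row 234.7 bottom 345.2 cols 260.8 381.8
```

View pics/w15.png

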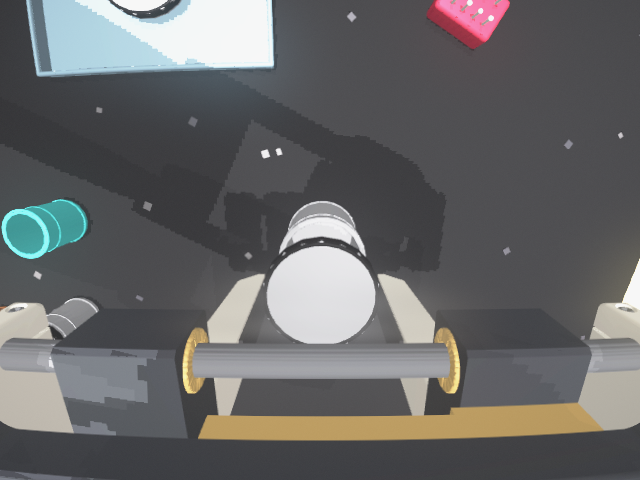

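```bash
python3 - <<'E'
from h import *
p,M,o=tcp();ci0=env.camera_info('wrist')
im=env.capture('wrist');ci=ci0
q=env.trace('wrist','lid_medium')[0]['region']; ys,xs=np.where(q)
print(xs.min(),xs.max(),ys.min(),ys.max())
for dz in (-3,-1,1,3,5.5,7):
    g=back(ci,[xs.mean(),ys.mean()],p[2]+dz+10)[0]
    v,i=fit(ci,q,g[0],g[1],[(p[2]+dz,p[2]+dz+10,59)])
    print(dz,i.round(4),(M.T@(np.r_[v,p[2]]-p))[1:].round(1))
o=im[210:370,230:410]; cv2.imwrite('pics/w15b.png',cv2.resize(o,None,fx=4,fy=4,interpolation=2)[:600,:800])
E
```

```text
263 379 237 343
-3 0.9536 [-0.5  0.8]
-1 0.9669 [-0.4  0.2]
1 0.9728 [-0.3 -0.5]
3 0.9617 [-0.4 -1.3]
5.5 0.9353 [-0.3 -1.8]
7 0.9186 [-0.4 -2.2]
```

View pics/w15b.png

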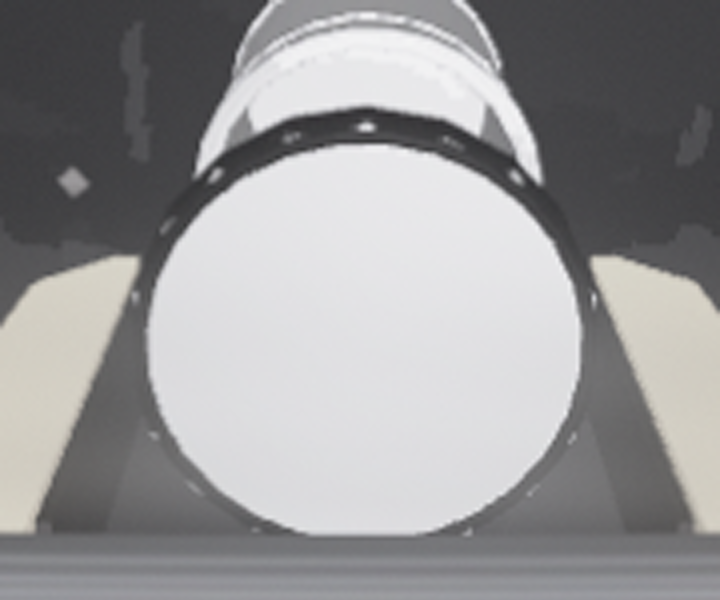

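```bash
python3 -m jog '[[[0.25,0.03,0.01,0,0,0],[0.3,0,0,0,0,0],[0.2,0,0,0,0,0],[0.05,0,0,0,0,0],[0,0,0,0,0,0],[0,0,0,0,0,0]]]' 0;python3 plan.py 648 -200 65; python3 inhand.py medium 3; python3 jarw.py medium 648 -200;python3 - <<'E'
from h import *
im=env.capture('wrist');  cv2.imwrite('pics/w16.png',cv2.resize(im[190:350,200:440],None,fx=3,fy=3,interpolation=2))
im=env.capture('side');  cv2.imwrite('pics/s16.png',im)
E
```

```text
t: 23.22
position: [648.1, -200.3, 82.4]
eef_rot: [-2.133, 1.57, 2.72]
force: [0.2, 0.5, -1.2]
finger_gap: 57.3
t 23.22 pos [ 648.1 -200.3   82.4] toolx [-0.  0. -1.] y [ 0.99  0.14 -0.  ] jaw yaw 8.05 gap 57.3 F [ 0.2  0.5 -1.2] j6 -0.48
shift (units): [ 0.436 -0.002 -0.009] tilt 0.02
0.69 (np.float64(318.0), np.float64(227.0)) col [191. 188. 188.] jar [ 646.7 -199.4] iou 0.965 rel tool y,z [-1.5 -1.3]
```

View pics/w16.png

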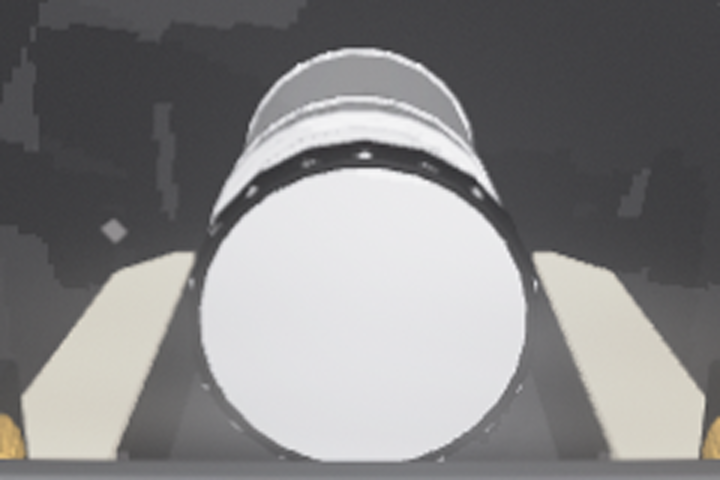

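View pics/s16.png

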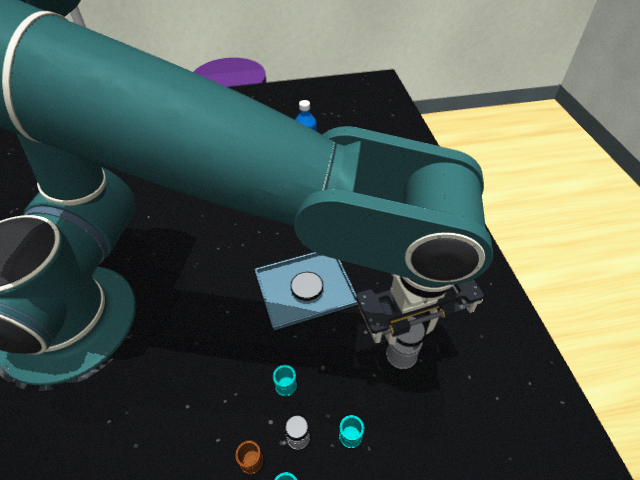

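```bash
python3 -m jog '[[[0,-0.02,0,0,0,0],[0.15,0,0,0,0,0],[0.12,0,0,0,0,0],[0.08,0,0,0,0,0],[0.05,0,0,0,0,0],[0.02,0,0,0,0,0],[0,0,0,0,0,0]]]' 0;python3 plan.py 647.5 -200 65
```

```text
t: 24.15
position: [647.4, -200.4, 65.9]
eef_rot: [-2.477, 1.571, 2.376]
force: [-0.6, -0.2, 1.1]
finger_gap: 57.1
t 24.15 pos [ 647.4 -200.4   65.9] toolx [-0.  0. -1.] y [ 0.99  0.14 -0.  ] jaw yaw 8.05 gap 57.1 F [-0.6 -0.2  1.1] j6 -0.48
shift (units): [ 0.022  0.004 -0.01 ] tilt 0.0
```

```bash
python3 -m jog '[[[0.02,0,0,0,0,0],[0,0,0,0,0,0],[0,0,0,0,0,0]]]' 0;python3 plan.py; python3 -m jog '[[[0,0,0,0,0,0],[0,0,0,0,0,0],[0,0,0,0,0,0],[0,0,0,0,0,0],[-0.2,0,0,0,0,0],[-0.6,0,0,0,0,0],[-0.7,0,0,0,0,0],[0,0,0,0,0,0]]]' 0.8;python3 plan.py 493 -20 110
python3 - <<'E'
from h import *
im=env.capture('wrist');  cv2.imwrite('pics/w17.png',im);ci=env.camera_info('wrist')
for q in env.trace('wrist','lid_medium')[:2]:
    ys,xs=np.where(q['region'])
    for z in (68,71,75): print(z,round(q['p'],2),fit(ci,q['region'],648,-200,[(z,z+10,59)]))
E
```

```text
t: 24.4
position: [647.4, -200.5, 65.3]
eef_rot: [0.847, 1.571, -0.584]
force: [-0.3, 0.4, 4.8]
finger_gap: 57.1
t 24.4 pos [ 647.4 -200.5   65.3] toolx [ 0. -0. -1.] y [0.99 0.14 0.  ] jaw yaw 8.05 gap 57.1 F [-0.3  0.4  4.8] j6 -0.48
t: 25.07
position: [649.2, -201.0, 131.6]
eef_rot: [1.099, 1.564, -0.332]
force: [0.1, 0.0, 1.7]
finger_gap: 74.7
t 25.07 pos [ 649.2 -201.   131.6] toolx [ 0.007 -0.002 -1.   ] y [0.99  0.14  0.006] jaw yaw 8.05 gap 74.7 F [0.1 0.  1.7] j6 -0.48
shift (units): [ 0.503 -3.235 -5.03 ] tilt 0.4
68 0.68 (array([ 646.54777461, -198.19998072]), np.float64(0.9315885160011709))
71 0.68 (array([ 646.24286981, -197.72684927]), np.float64(0.9074510583637024))
75 0.68 (array([ 646.09281841, -196.97249441]), np.float64(0.8757075269251549))
```

View pics/w17.png

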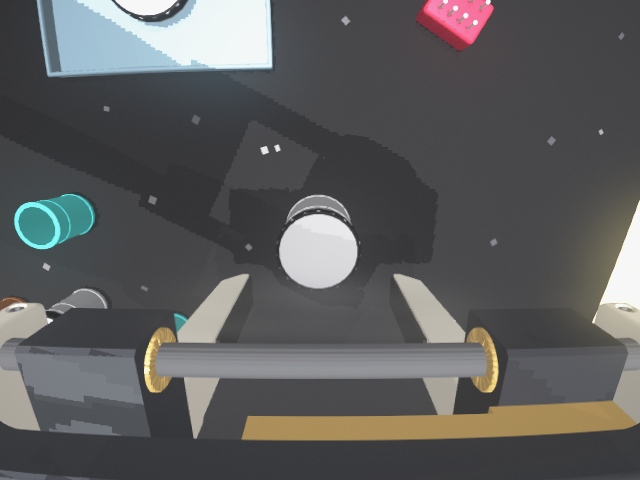

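```bash
python3 -m jog '[[[0,-0.3,-0.4,0,0,0],[0,-0.5,-0.8,0,0,0],[0,-0.5,-0.8,0,0,0],[0,-0.5,-0.8,0,0,0],[0,-0.5,-0.8,0,0,0],[0.3,-0.5,-0.8,0,0,0],[0.6,-0.38,-0.6,0,0,0],[0.6,0,0,0,0,0],[0,0,0,0,0,0],[0,0,0,0,0,0]]]' 0.95;python3 plan.py 494 -20 6; python3 lidw.py large w18.png
```

```text
t: 26.0
position: [492.8, -20.2, 64.3]
eef_rot: [-1.756, 1.568, 3.097]
force: [-0.0, -0.1, 0.3]
finger_gap: 88.4
t 26.0 pos [492.8 -20.2  64.3] toolx [-0.002  0.    -1.   ] y [ 0.99   0.14  -0.002] jaw yaw 8.07 gap 88.4 F [-0.  -0.1  0.3] j6 -0.23
shift (units): [1.458e+00 3.400e-02 1.000e-03] tilt 0.13
wrist 0.44 [493. -20.] 0.0 rel [-0.6 -0.6]
side 0.78 [496.3 -19.6] 0.964
```

View pics/w18.png

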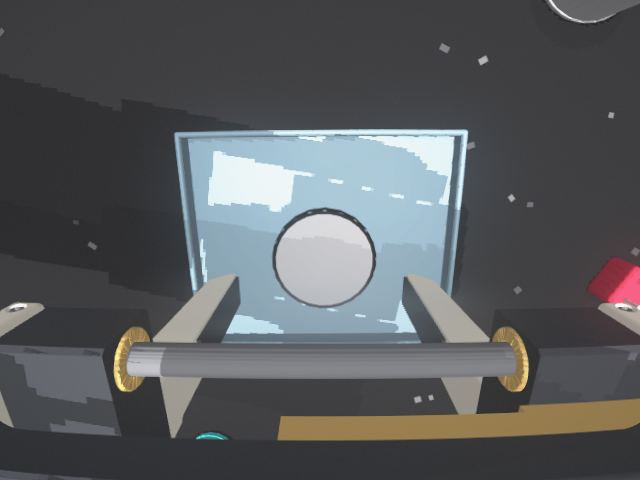

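```bash
python3 - <<'E'
from h import *
ci=env.camera_info('wrist');p,M,o=tcp()
m=np.zeros((480,640),np.uint8);cv2.ellipse(m,(324,257),(52,50),0,0,360,1,-1)
v,i=fit(ci,m,493,-20,[(12,22,69)]);print(v,i,(M.T@(np.r_[v,0]-p))[1:])
E
```

```text
[496.03732054 -20.15555363] 0.9866689595358435 [ 1.96722745 -0.27297452]
```

```bash
python3 -m jog '[[[0.4,0.075,0.01,0,0,0],[0.4,0,0,0,0,0],[0.3,0,0,0,0,0],[0.2,0,0,0,0,0],[0.1,0,0,0,0,0],[0.04,0,0,0,0,0],[0,0,0,0,0,0]]]';python3 plan.py 495.8 -20 6;python3 - <<'E'
from h import *
im=env.capture('wrist');  cv2.imwrite('pics/w19.png',im)
E
```

```text
t: 26.88
position: [496.6, -20.2, 7.6]
eef_rot: [2.447, 1.571, 1.017]
force: [0.1, -0.5, 0.3]
finger_gap: 88.2
t 26.88 pos [496.6 -20.2   7.6] toolx [ 0.  0. -1.] y [0.99 0.14 0.  ] jaw yaw 8.05 gap 88.2 F [ 0.1 -0.5  0.3] j6 -0.23
shift (units): [ 0.04  -0.018 -0.009] tilt 0.0
```

View pics/w19.png

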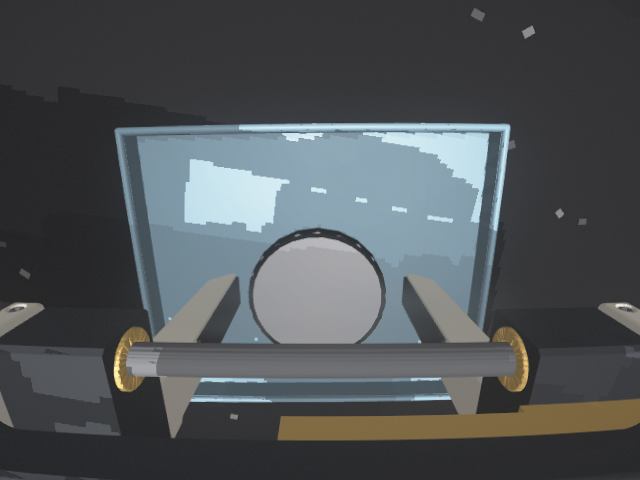

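```bash
python3 -m jog '[[[0.03,0,0,0,0,0],[0,0,0,0,0,0],[0,0,0,0,0,0],[0,0,0,0,0,0],[0,0,0,0,0,0],[0,0,0,0,0,0],[0,0,0,0,0,0],[0,0,0,0,0,0],[-0.1,0,0,0,0,0],[-0.5,0,0,0,0,0],[-0.7,0,0,0,0,0],[-0.7,0,0,0,0,0]]]' 0;python3 -m jog '[[[-0.6,0,0,0,0,0],[-0.3,0,0,0,0,0],[0,0,0,0,0,0]]]' 0;python3 plan.py 630.8 188 120; python3 - <<'E'
from h import *
im=env.capture('wrist');  cv2.imwrite('pics/w20.png',im)
E
```

```text
t: 27.93
position: [495.8, -20.1, 86.7]
eef_rot: [-1.816, 1.569, 3.037]
force: [1.6, 0.0, -0.8]
finger_gap: 67.0
t: 28.18
position: [497.5, -20.3, 124.8]
eef_rot: [1.342, 1.567, -0.088]
force: [0.4, -0.7, -1.8]
finger_gap: 67.1
t 28.18 pos [497.5 -20.3 124.8] toolx [ 0.004 -0.    -1.   ] y [0.99  0.14  0.004] jaw yaw 8.05 gap 67.1 F [ 0.4 -0.7 -1.8] j6 -0.23
shift (units): [ 0.132  4.029 -4.689] tilt 0.23
```

View pics/w20.png

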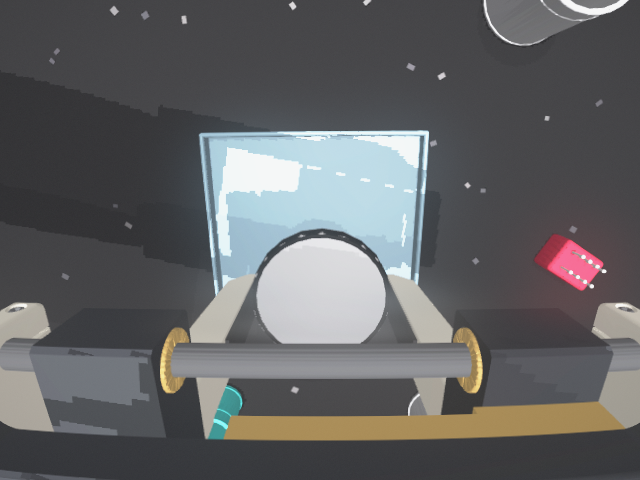

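```bash
python3 -m jog '[[[0,0.3,-0.4,0,0,0],[0,0.65,-0.75,0,0,0],[0,0.65,-0.75,0,0,0],[0,0.65,-0.75,0,0,0],[0,0.65,-0.75,0,0,0],[0,0.65,-0.75,0,0,0],[0,0.44,-0.54,0,0,0],[0,0,0,0,0,0],[0,0,0,0,0,0]]]' 0;python3 plan.py 630.8 188 120; python3 jarw.py large 630.8 188;python3 - <<'E'
from h import *
im=env.capture('wrist');  cv2.imwrite('pics/w21.png',cv2.resize(im[170:350,200:440],None,fx=3,fy=3,interpolation=2))
p,M,o=tcp();ci=env.camera_info('wrist')
for rz in (0,-1,-2,-3):
    c=p+M[:,2]*rz; q=proj(ci,circ(c[0],c[1],p[2]+15,69)); print(rz,'top row',q[:,1].min().round(1),'cols',q[:,0].min().round(1),q[:,0].max().round(1))
E
```

```text
t: 28.98
position: [627.6, 188.8, 119.1]
eef_rot: [-1.454, 1.567, -2.883]
force: [-0.2, -0.3, -0.5]
finger_gap: 67.1
t 28.98 pos [627.6 188.8 119.1] toolx [-0.004 -0.001 -1.   ] y [ 0.99   0.142 -0.004] jaw yaw 8.15 gap 67.1 F [-0.2 -0.3 -0.5] j6 0.11
shift (units): [-0.024  0.077  0.031] tilt 0.22
0.87 (np.float64(325.0), np.float64(218.0)) col [203. 201. 201.] jar [629.2 186.7] iou 0.974 rel tool y,z [1.3 2.3]
0 top row 234.4 cols 251.4 391.2
-1 top row 232.3 cols 251.2 391.3
-2 top row 230.2 cols 251.1 391.4
-3 top row 228.1 cols 251.0 391.5
```

View pics/w21.png

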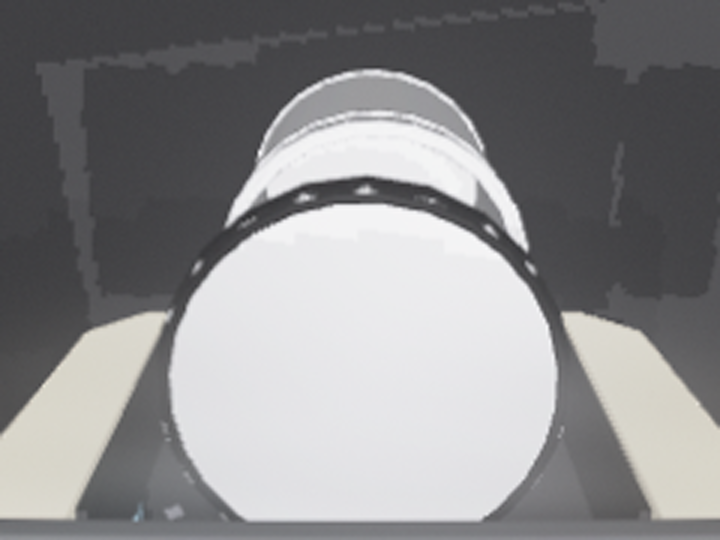

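```bash
python3 -m jog '[[[0.2,0.05,0.06,0,0,0],[0.3,0,0,0,0,0],[0.2,0,0,0,0,0],[0.05,0,0,0,0,0],[0,0,0,0,0,0],[0,0,0,0,0,0]]]' 0;python3 plan.py 630.8 188 76; python3 jarw.py large 630.8 188;python3 - <<'E'
from h import *
im=env.capture('wrist');  cv2.imwrite('pics/w22.png',cv2.resize(im[170:350,200:440],None,fx=3,fy=3,interpolation=2))
im=env.capture('side');  cv2.imwrite('pics/s22.png',cv2.resize(im[100:260,240:440],None,fx=4,fy=3.75,interpolation=2))
E
```

```text
t: 29.68
position: [630.4, 185.8, 92.1]
eef_rot: [-1.486, 1.571, -2.916]
force: [0.2, -0.3, -0.2]
finger_gap: 67.0
t 29.68 pos [630.4 185.8  92.1] toolx [-0. -0. -1.] y [ 0.99  0.14 -0.  ] jaw yaw 8.05 gap 67.0 F [ 0.2 -0.3 -0.2] j6 0.11
shift (units): [ 0.403  0.017 -0.054] tilt 0.02
0.9 (np.float64(319.0), np.float64(219.0)) col [199. 196. 196.] jar [629.4 187.7] iou 0.963 rel tool y,z [-0.8 -2. ]
```

View pics/w22.png

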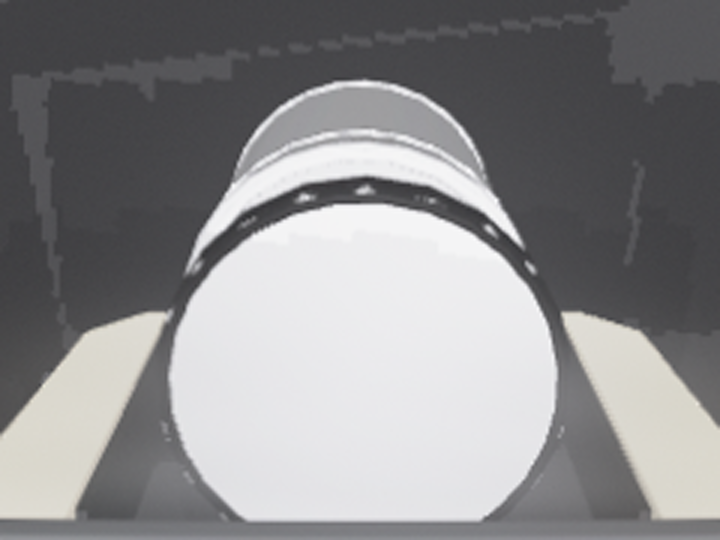

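View pics/s22.png

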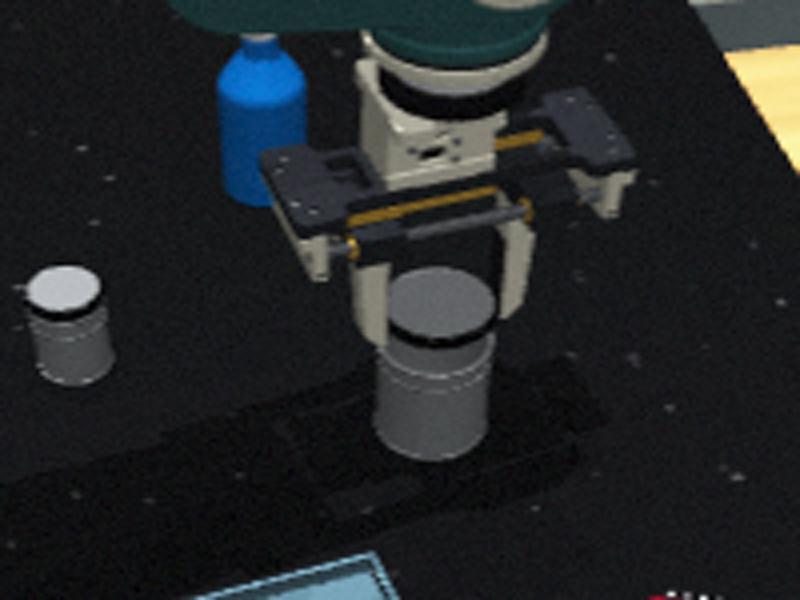

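```bash
python3 -m jog '[[[0,-0.003,-0.025,0,0,0],[0.14,0,0,0,0,0],[0.1,0,0,0,0,0],[0.08,0,0,0,0,0],[0.05,0,0,0,0,0],[0.03,0,0,0,0,0],[0,0,0,0,0,0],[0,0,0,0,0,0]]]' 0;python3 plan.py 630.5 187 75
```

```text
t: 30.6
position: [630.2, 186.8, 76.1]
eef_rot: [-1.487, 1.571, -2.917]
force: [-0.0, 0.4, -2.7]
finger_gap: 67.5
t 30.6 pos [630.2 186.8  76.1] toolx [-0. -0. -1.] y [ 0.99  0.14 -0.  ] jaw yaw 8.05 gap 67.5 F [-0.   0.4 -2.7] j6 0.11
shift (units): [ 0.027  0.008 -0.005] tilt 0.01
```

```bash
python3 -m jog '[[[0.03,0,0,0,0,0],[0,0,0,0,0,0],[0,0,0,0,0,0]]]' 0; python3 -m jog '[[[0,0,0,0,0,0],[0,0,0,0,0,0],[0,0,0,0,0,0],[0,0,0,0,0,0],[-0.2,0,0,0,0,0],[-0.6,0,0,0,0,0],[-0.7,0,0,0,0,0],[-0.5,0,0,0,0,0],[0,0,0,0,0,0]]]' 0.92;python3 plan.py
python3 - <<'E'
from h import *
im=env.capture('wrist');  cv2.imwrite('pics/w23.png',im)
E
```

```text
t: 30.85
position: [630.4, 186.8, 75.3]
eef_rot: [1.675, 1.57, 0.245]
force: [0.4, -0.0, -0.4]
finger_gap: 67.4
t: 31.6
position: [631.7, 187.2, 160.9]
eef_rot: [1.685, 1.564, 0.254]
force: [-0.2, 1.2, 0.4]
finger_gap: 85.6
t 31.6 pos [631.7 187.2 160.9] toolx [ 0.006  0.002 -1.   ] y [0.99  0.14  0.006] jaw yaw 8.05 gap 85.6 F [-0.2  1.2  0.4] j6 0.11
```

View pics/w23.png

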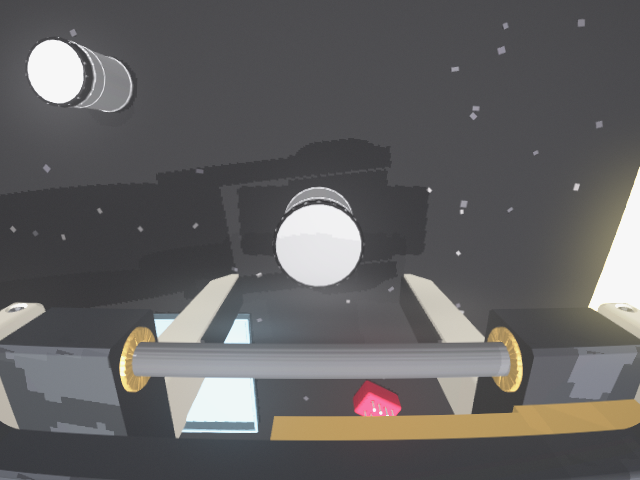

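```bash
python3 -m jog '[[[-0.9,0,0,0,0,0],[-0.9,0,0,0,0,0],[-0.8,0,0,0,0,0],[-0.5,0,-0.6,0,0,0],[0,-0.6,-0.6,0,0,0],[0,-0.6,-0.6,0,0,0],[0,-0.6,-0.6,0,0,0],[0,-0.6,-0.6,0,0,0],[0,-0.6,-0.6,0,0,0],[0,-0.6,-0.6,0,0,0],[0,0,0,0,0,0]]]';python3 - <<'E'
from h import *
J={'large':(69,67,78,630.8,188),'medium':(59,57,68,648,-200),'small':(49,47,58,422.5,288),'tiny':(39,37,48,431.5,-311.5)}
for c in ('side','top'):
    im=env.capture(c);  cv2.imwrite(f'pics/{c}24.png',im); ci=env.camera_info(c)
    for s,(dl,dj,h,x,y) in J.items():
        for q in env.trace(c,'lid_'+s):
            ys,xs=np.where(q['region']); g=back(ci,[xs.mean(),ys.mean()],h+8)[0]
            if np.hypot(g[0]-x,g[1]-y)<60 and q['p']>.2:
                out=[]
                for z in (h-0,h+4,h+10):
                    v,i=fit(ci,q['region'],x,y,[(z,z+10,dl)]);out.append((z,v.round(1).tolist(),round(i,3)))
                print(c,s,round(q['p'],2),out)
E
```

```text
t: 32.57
position: [460.4, 335.5, 278.9]
eef_rot: [-2.4, 1.57, 2.456]
force: [0.1, 0.1, 0.4]
finger_gap: 85.3
side large 0.69 [(78, [629.3, 186.9], np.float64(0.94)), (82, [628.2, 182.5], np.float64(0.93)), (88, [626.6, 176.6], np.float64(0.915))]
side medium 0.55 [(68, [647.0, -199.4], np.float64(0.961)), (72, [645.9, -201.3], np.float64(0.953)), (78, [644.2, -204.1], np.float64(0.94))]
side tiny 0.64 [(48, [432.2, -311.6], np.float64(0.951)), (52, [432.2, -312.9], np.float64(0.945)), (58, [432.4, -314.8], np.float64(0.935))]
top large 0.85 [(78, [632.0, 188.3], np.float64(0.955)), (82, [631.4, 188.1], np.float64(0.951)), (88, [629.8, 187.5], np.float64(0.946))]
top medium 0.75 [(68, [649.0, -198.3], np.float64(0.934)), (72, [648.0, -197.7], np.float64(0.93)), (78, [646.7, -196.7], np.float64(0.924))]
top tiny 0.46 [(48, [433.9, -310.8], np.float64(0.927)), (52, [433.5, -309.9], np.float64(0.923)), (58, [433.0, -308.6], np.float64(0.919))]
```

View pics/side24.png

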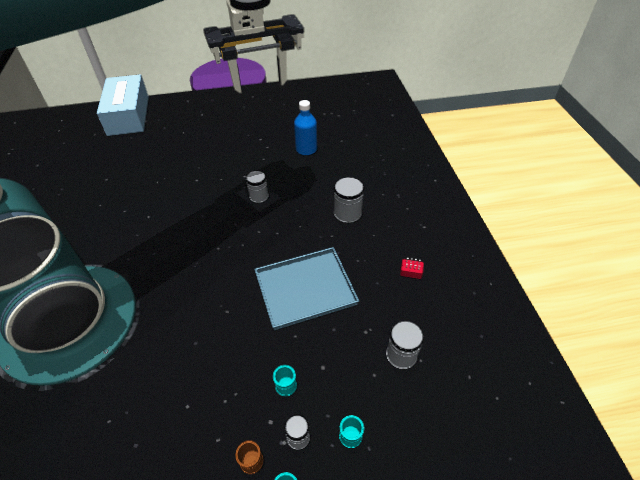

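View pics/top24.png

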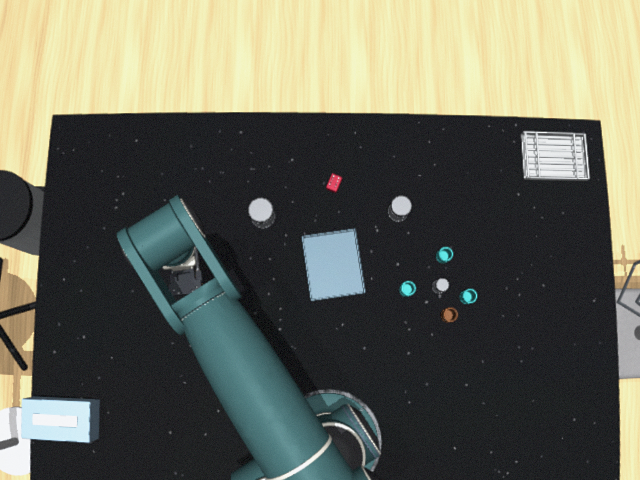

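```bash
python3 - <<'E'
import cv2,numpy as np
im=cv2.imread('pics/side24.png')
t=[]
for u,v in ((257,186),(348,199),(404,343),(297,431)):
    t.append(cv2.resize(im[v-32:v+32,u-32:u+32],(300,300),interpolation=2))
cv2.imwrite('pics/c24.png',np.vstack([np.hstack(t[:2]),np.hstack(t[2:])]))
E
```

```text
(no output)
```

View pics/c24.png

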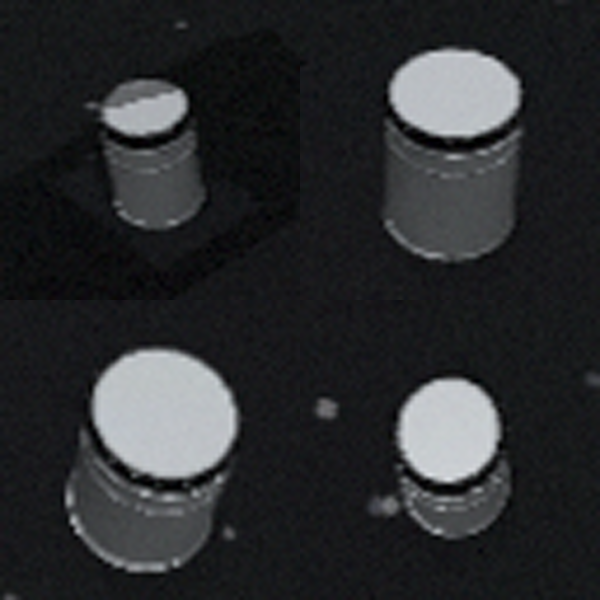

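```bash
python3 -m jog '[[[-0.3,0,0.5,0,0,0],[-0.3,0,0.8,0,0,0],[0,0,0.9,0,0,0],[0,0,0.9,0,0,0],[0,0,0.9,0,0,0],[0,0,0.9,0,0,0],[0,0,0.9,0,0,0],[0,0,0.9,0,0,0],[0,0,0.5,0,0,0],[0,0,0.5,0,0,0],[0,0,0,0,0,0]]]';python3 - <<'E'
from h import *
T=[]
for c in ('side','top'):
    im=env.capture(c);ci=env.camera_info(c)
    u,v=proj(ci,[422.5,288,60])[0].astype(int);T.append(cv2.resize(im[v-32:v+32,u-32:u+32],(400,400),interpolation=2))
    for q in env.trace(c,'lid_small'):
        ys,xs=np.where(q['region']); print(c,q['p'],xs.mean(),ys.mean(),fit(ci,q['region'],422,288,[(58,68,49)]))
cv2.imwrite('pics/c25.png',np.hstack(T)); print(env.get_obs()['t'])
E
```

```text
t: 33.98
position: [507.6, 24.9, 302.9]
eef_rot: [-0.296, 1.57, -1.729]
force: [0.4, 0.3, 1.1]
finger_gap: 85.5
side 0.56 255.86274509803923 177.69019607843137 (array([421.39935787, 287.26655464]), np.float64(0.9210332103321033))
top 0.54 222.20220588235293 286.8602941176471 (array([422.60395396, 288.07402921]), np.float64(0.9464557175834694))
34.1833
```

View pics/c25.png

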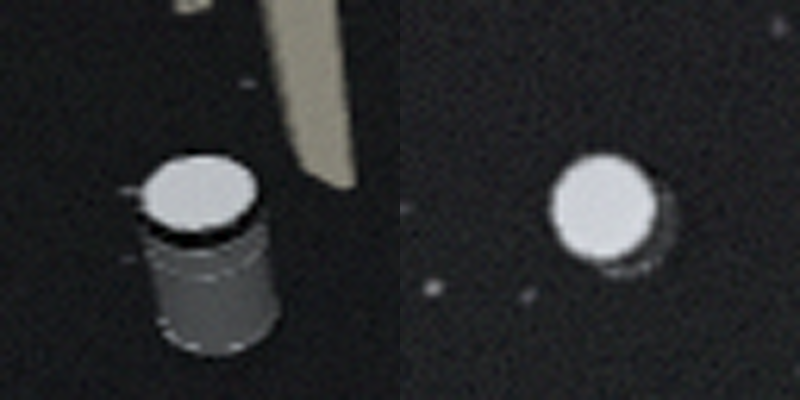

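The small lid also sits level at its seated height, so I'm handing in.

```bash
python3 -c "
from station import env
print(env.hand_in())"
```

```text
the job is handed in; nothing more can be done
None
```

I took the stack apart and put each lid in its own jar in the order tiny, small, medium, large. Each lid was released a few mm above its seat with the plug already in the jar. I handed the job in at about 34 s of the 106 s allowed; no verdict was reported.

- **Lids:** At hand-in, the side and top pictures put every lid within about 2.3 mm of where the same camera had put its jar at the start. The side view best matches the seated height for the large, medium and tiny lids, and the lids I viewed enlarged look level. The small lid was only compared at its seated height. The arm hid it in the first final pictures, so I moved the arm and looked again.
- **Bystanders:** By eye, the jars, bur block, bottle and the brown and turquoise look-alikes stand where they were. I did not measure the bur block or the bottle.
- **Disagreements:** The cameras differed from each other by up to about 5 mm, and 1–3 mm in most cases. For each placing I weighed how the lid lined up with the jar in the wrist picture against the fixed-camera positions.
- **Contact:** The medium lid met about 5 N at the end of its descent, and the large lid none. The measured grip opening read about 2 mm under the lid diameter on all four lids.

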